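# Pack out a carving blank and lock it with the cam clamp

### The arm

A 7-joint arm with a two-finger parallel gripper is mounted at the origin on a cart in front of the work surface, level with it; the furniture and walls round the work are solid. World frame = base frame: x ahead of the robot, y to its left, z up, the work surface at z = 0. Lengths are in m, angles in rad, forces in N, time in s.
With the tool pointing down it reaches from about 0.35 to 0.775 m from the base axis. Payload 3.1 kg.
Tool frame: the origin (TCP) lies at the very end of the fingers, on their centre line; the grasp point (between the pads) lies 19 mm behind it; z points along the fingers, y is the direction in which the jaws open and shut (so a half turn about z gives the same grasp; the last joint's range is limited). The gripper opens to 85 mm and grips with 20 to 120 N. Pads are 22 mm wide; open, the fingers measure 114 mm over their backs; the gripper's body (76 mm by 85 mm) begins 54 mm behind the grasp point. The pads swing forward as they close: fully open they stand 13 mm farther back than shut.
Start: joints at [-1.258, 0.311, 0.014, 1.512, -0.004, 1.319, -0.027], TCP at [0.191, 0.516, 0.231] pointing down, gripper open.
Joint ranges: [-2.7, 2.7], [-0.3, 1.91], [-1.27, 1.3], [0.12, 2.57], [-1.44, 4.58], [0.2, 2.03], [-3.05, 3.05]. Speed limits (rad/s): [2.79, 2.79, 3.14, 3.14, 3.14, 3.14, 3.14].

### API

Orientations are given as a unit quaternion [x, y, z, w].
In Python, from rig import status, viewer, arm gives the robot as it stands.
- The arm moves only by the shell command python3 -m jog 'ROWS'. ROWS is JSON, a list of rows, each a list of 5 numbers: the closure, from 0 (fully open) to 1 (shut), then the shift along the tool's x, y, z as a fraction of full scale, then the turn about the tool's z as a fraction of full scale. In form: [[jaw, tx, ty, tz, yaw], ...]. A call has 1 to 12 rows; each row shifts and turns the pose as measured when the row begins, along the tool's axes as they then stand; what a row does not reach is not made up. Full scale, the value 1, is 2.5 cm for a shift and 0.1 rad for a turn. A row lasts 1/12 s, in which the tool goes at most 41.7 mm and 7.16 degrees, less where a joint would pass 70% of its speed; a pose out of reach is approached as far as the arm can. A call with a number of a shift or a turn outside -1 to 1 is refused whole. A call with a gripper value outside its range is refused whole. The fingers move at their own pace and stop on an object; the grip force is fixed at half the most. Time passes only in rows, so rows that do not move let the fingers close. It gives the time, the measured TCP pose, the force and the opening at its end, in the units of the state.
- status.read_state(): the state, without advancing time (a new reading comes with each control period).
- viewer.read_camera(name): name is "scene" or "side" or "wrist"; returns (picture, depth): 420x560x3 uint8, red, green, blue; 420x560 float32, m along the optical axis (not along the pixel's ray), 0 where there is no reading.
- viewer.camera_model(name): a dict with "vfov" (degrees; the focal length in pixels is half the picture's height over the tangent of half this angle, whatever the lens; pixels are square), "cx", "cy" (the principal point, pixels), "rvec" (rotation vector, rad) and "tvec" (3), from world to camera coordinates, as OpenCV has them. Camera axes: x right, y down, z forward; pixel columns grow to the right and rows downward; lengths in m; the calibration is good to about 2 mm. A picture is of the moment at which its call begins: read the wrist's pose just before it. camera_model takes no time and is no camera call; for the wrist camera it gives the pose at the moment of the call.
- arm.close_job(): hands the job in, once; it reports no verdict.
The state is a dict: "clock": time; "joints": joint angles; "joint_vel": joint speeds; "effort": joint torques, N m; "tool_pos": TCP position; "orientation": TCP orientation; "contact_force": force on the tool from outside, world axes, zero at the start; "torque": the same for the moment, N m; "opening": opening from 0.0 (shut) to 1.0 (fully open).
Only numpy, scipy, OpenCV 4.12 (cv2) and the standard library are available. Lean on these libraries where they do the work, as an engineer would, in place of code of your own. Each camera call takes 0.05 s, during which the arm holds its last target.

### The job

The half-carved blank lies loose on the clamping board, because the cam's short throw cannot take up the gap in front of it. Take plates from the rack and stand them upright, face to face, in the gap between the dark fence and the blank until it is snug and there is no longer room to slip in another; leave the plates you do not need standing in the rack. Then swing the red-gripped cam lever clockwise right to its stop, so that the blank is firmly held, and leave the other tools where they lie.

Things in the scene. Friction and masses are not known exactly. Their poses are not given: they have to be found in the camera images.
- clamp_board: plywood clamping board, 310 x 130 x 18 mm, lying fixed on the table. Origin on its underside, 20 mm from the middle; its x axis runs along the board from the fence end to the cam end, y to the left of that, z up. Its upper face is at z = 18 mm. Along +x stand: the dark fence, the gap, the blank, the spring jaw, the follower, the cam.
- fence: dark wooden fence across the board, 28 (x) x 126 (y) x 32 mm high, fixed for this job. Origin at the centre of its underside, on the board's upper face; axes parallel to the board's. Its face towards the blank is the plane x = +14 mm. It is bolted at a different place along the board each time, so the gap differs and takes one or two plates.
- blank_center (a point): loose carving blank of pale wood with a rosette on top, 70 (x) x 90 (y) x 28 mm high (the rosette adds 5 mm), 0.18 kg, lying on the board with its far side less than 1 mm from the open jaw. The point is the centre of the block, 14 mm above its underside; axes almost parallel to the board's at the start.
- jaw_face (a point): middle of the cork face (66 mm wide, 28 mm high) of the spring jaw that presses the blank towards the fence, 34 mm above the table; axes as the board's. With the lever open, the room for plates is the distance along the board's x from the fence's face to this point, less the blank's 70 mm.
- plate_1_center (a point): packing plate of plywood, 14 mm thick (its x axis), 60 mm wide (its y axis), 76 mm high (z, upright), 60 g, upper corners rounded by 16 mm; all three are alike. The point is its centre, 38 mm above its lower edge. It starts standing loosely in a slot of the rack, and is easily taken across its 60 mm width, above the middle; standing beside the fence it rises 44 mm above it.
- plate_2_center (a point): packing plate of plywood, 14 mm thick (its x axis), 60 mm wide (its y axis), 76 mm high (z, upright), 60 g, upper corners rounded by 16 mm; all three are alike. The point is its centre, 38 mm above its lower edge. It starts standing loosely in a slot of the rack, and is easily taken across its 60 mm width, above the middle; standing beside the fence it rises 44 mm above it.
- plate_3_center (a point): packing plate of plywood, 14 mm thick (its x axis), 60 mm wide (its y axis), 76 mm high (z, upright), 60 g, upper corners rounded by 16 mm; all three are alike. The point is its centre, 38 mm above its lower edge. It starts standing loosely in a slot of the rack, and is easily taken across its 60 mm width, above the middle; standing beside the fence it rises 44 mm above it.
- plate_rack: wooden rack, 105 (x) x 46 (y) x 25 mm, fixed on the stone slab (29 mm thick). Origin at the centre of its underside, z up; three slots across it, 30 mm apart along its x axis, 17 mm wide, their floors 10 mm above its underside. The plates stand across it and stick out 7 mm at either side. Little bottles and brush pots, up to 170 mm above the table, stand on the slab between the rack and the clamping board: carry the plates over them.
- cam_lever (a joint): angle of the cam lever about its upright pivot, rad: 0 open (as it starts), growing clockwise seen from above to 1.70 at its stop. It is stiff (0.3 N m) and stays where it is left; 1.70 rad pushes the jaw 26 mm towards the fence, evenly.
- lever_grip (a point): middle of the upright red grip at the end of the lever: round, 17 to 19 mm thick, 49 mm high, the point 27 mm above its lower end and 84 mm above the table, 95 mm from the pivot. The lever's bar, 14 mm thick, lies just under the grip. Axes turn with the lever.
- cam_pivot (a point): point on the upright axis about which the lever turns, 80 mm above the table.
- spring_jaw (a joint): how far the jaw's spring is pressed together, m: 0 free, at most 0.0275. The spring pushes with 3 N at first and 0.5 N more per mm. It stays 0 when the lever is closed on nothing.
- gouge_mid (a point): bystander: wood-carving gouge, 241 mm long, lying on the stone slab; middle of the tool.
- slip_mid (a point): bystander: grey slip stone, 100 x 41 x 15 mm, lying on the stone slab; its middle.
- tape_mid (a point): bystander: roll of masking tape, 100 mm across, 25 mm high, lying on the table beyond the lever; its middle.

How it is judged:
By the outcome, as a careful person would: the job done as asked, in the order asked, and still so for the second after the job is handed in, with the robot touching nothing.
It also fails if it takes over 72 s, if anything falls off the work surface, if the arm or the gripper's body presses on something with over 40 N, if the wrist force passes 120 N, or if a joint passes its speed limit or range.

## Working session

There is one attempt and no reset: what is moved stays moved. The work goes in short steps, Python scripts to look and compute and a shell command to move; the robot and the scene stay as the last step left them, time stands still between calls to the robot, and variables do not carry over. Pictures are saved under pics/ and viewed, and the job is handed in when it is done.

```bash
ls; mkdir -p pics
python3 - <<'E'
from rig import status, viewer, arm
import cv2
print(status.read_state())
for n in ["scene","side","wrist"]:
    m=viewer.camera_model(n); p,d=viewer.read_camera(n)
    print(n,m)
    cv2.imwrite(f"pics/{n}0.png",p[:,:,::-1])
    import numpy as np
    np.savez(f"{n}0.npz",p=p,d=d,**{k:np.array(v) for k,v in m.items()})
E
```

```text
pics
{'clock': 0.0, 'joints': array([-1.2577108 ,  0.31174053,  0.01398164,  1.51304426, -0.00438383,
        1.31915967, -0.02720547]), 'joint_vel': array([ 2.57224128e-04,  2.22230134e-03,  8.73122612e-04, -7.55197676e-04,
        8.92805434e-05, -8.89921027e-04, -1.24859209e-03]), 'effort': array([-2.47872631e-04, -3.79909086e+01,  1.45799490e-01, -2.30599988e+01,
        1.22772015e-02,  1.34971316e-02, -1.80622067e-05]), 'tool_pos': array([0.19080622, 0.51508528, 0.23021804]), 'orientation': array([ 1.76421771e-01,  9.84313980e-01, -1.15075257e-03, -1.51312675e-04]), 'contact_force': array([-0.21933229,  1.0514676 , -0.29446868]), 'torque': array([ 0.02140993,  0.01012045, -0.01314846]), 'opening': 0.9994833816423606}
scene {'vfov': 42.43313218817057, 'cx': 286.96563359642494, 'cy': 213.96904094802483, 'rvec': array([ 1.8576235 , -0.99091306,  0.58898217]), 'tvec': array([-0.32476554,  0.26295337,  1.38625834])}
side {'vfov': 47.98788498048655, 'cx': 274.0373573266778, 'cy': 215.39053188365506, 'rvec': array([ 0.1740386 , -2.59286518,  1.61626667]), 'tvec': array([0.48855799, 0.1256214 , 1.49093077])}
wrist {'vfov': 58.76332121186118, 'cx': 281.97231367636203, 'cy': 210.46956668724516, 'rvec': array([-2.36797609, -1.6482505 , -0.24588823]), 'tvec': array([-0.5491692 , -0.03952227,  0.37981878])}
```

View pics/scene0.png

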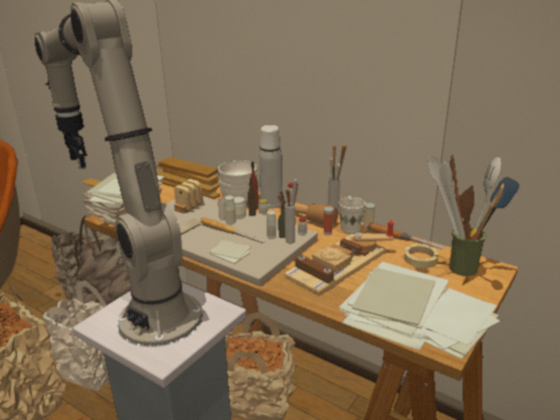

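View pics/side0.png

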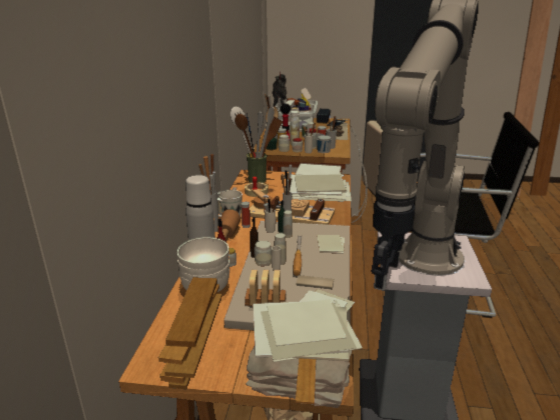

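View pics/wrist0.png

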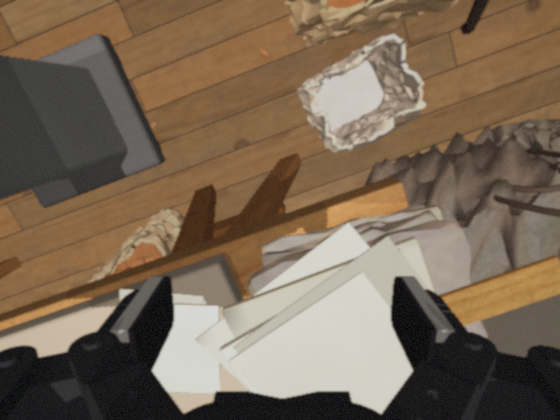

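The scene view shows the rack with three plates at about (190,195), and the board with the dark fence at (315,267) and the rosette at (333,257). The side view shows the rack at (266,288). The wrist view shows only papers and the floor.

```bash
cat > h.py <<'E'
import numpy as np, cv2
from rig import status, viewer
def K(m):
    f=210/np.tan(np.radians(float(m['vfov']))/2); return np.array([[f,0,float(m['cx'])],[0,f,float(m['cy'])],[0,0,1]])
def RT(m): return cv2.Rodrigues(np.array(m['rvec'],float))[0],np.array(m['tvec'],float)
def pts(m,d):
    k=K(m);R,t=RT(m);v,u=np.mgrid[0:d.shape[0],0:d.shape[1]]
    pc=np.stack([(u-k[0,2])/k[0,0]*d,(v-k[1,2])/k[1,1]*d,d],-1)
    return (pc-t)@R
def plane(m,u,v,z):
    k=K(m);R,t=RT(m);ray=R.T@np.array([(u-k[0,2])/k[0,0],(v-k[1,2])/k[1,1],1]);c=-R.T@t
    return c+ray*(z-c[2])/ray[2]
def proj(m,P):
    k=K(m);R,t=RT(m);return cv2.projectPoints(np.array(P,float).reshape(-1,3),np.array(m['rvec'],float),t,k,None)[0][:,0]
def tri(ms,uvs):
    A=np.zeros((3,3));b=np.zeros(3)
    for m,(u,v) in zip(ms,uvs):
        k=K(m);R,t=RT(m);r=R.T@np.array([(u-k[0,2])/k[0,0],(v-k[1,2])/k[1,1],1]);r/=np.linalg.norm(r);c=-R.T@t
        M=np.eye(3)-np.outer(r,r);A+=M;b+=M@c
    return np.linalg.solve(A,b)
def load(n):
    z=np.load(n+'.npz');return {k:z[k] for k in('vfov','cx','cy','rvec','tvec')},z['p'],z['d']
def snap(cam,name):
    m=viewer.camera_model(cam);s=status.read_state();p,d=viewer.read_camera(cam)
    np.savez(name+'.npz',p=p,d=d,**{k:np.array(v) for k,v in m.items()})
    cv2.imwrite(f'pics/{name}.png',p[:,:,::-1]);return m,p,d
def crop(name,x0,y0,x1,y1,s):
    p=cv2.imread(f'pics/{name}.png')[y0:y1,x0:x1]
    cv2.imwrite(f'pics/{name}_c{x0}.png',cv2.resize(p,None,fx=s,fy=s,interpolation=cv2.INTER_CUBIC))
E
python3 - <<'E'
from h import *
crop('scene0',150,150,450,310,2.6)
crop('side0',230,170,360,310,4)
for n in['scene0','side0']:
    m,p,d=load(n);P=pts(m,d);R,t=RT(m);print(n,-R.T@t)
    for uv in ([(190,185),(315,262),(333,252),(315,270),(380,238),(230,252)] if n=='scene0' else [(266,275),(320,207),(300,205),(330,243)]):
        print(uv,P[uv[1],uv[0]].round(3))
E
```

```text
scene0 [-0.72933629 -0.89691259  0.87174865]
(190, 185) [0.462 0.316 0.115]
(315, 262) [ 0.374 -0.235  0.048]
(333, 252) [ 0.45  -0.249  0.047]
(315, 270) [ 0.348 -0.251  0.041]
(380, 238) [ 0.594 -0.329  0.049]
(230, 252) [0.293 0.008 0.041]
side0 [0.29852751 1.33829665 0.77277914]
(266, 275) [0.465 0.344 0.112]
(320, 207) [ 0.355 -0.216  0.048]
(300, 205) [ 0.429 -0.228  0.046]
(330, 243) [0.311 0.029 0.039]
```

View pics/scene0_c150.png

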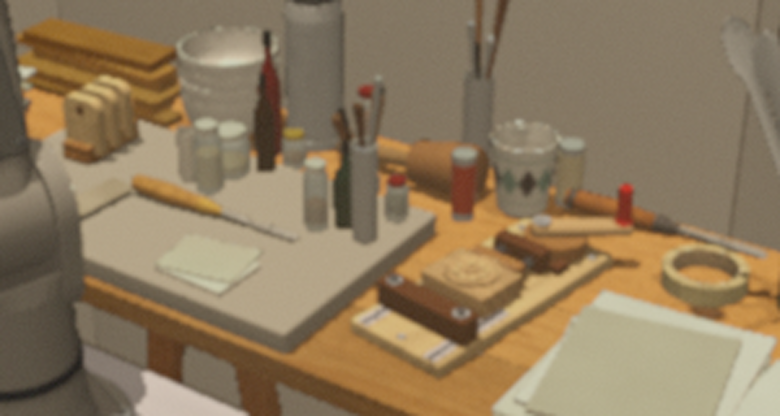

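View pics/side0_c230.png

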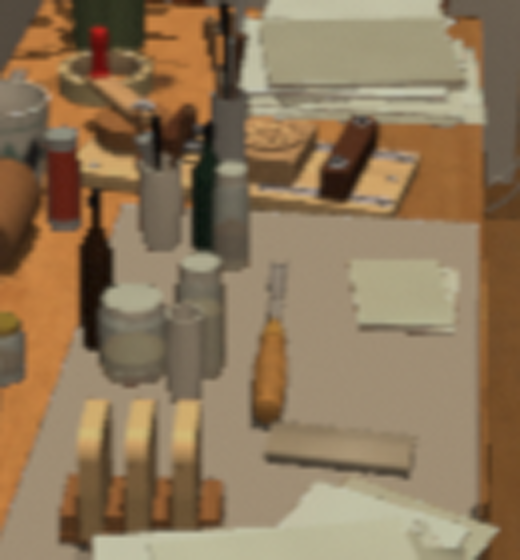

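The crops show the rack's plates as three parallel light slabs, the dark fence across the near-left end of the board, the cream lever pointing right, and the red grip at scene px (390,228). Next I'll check the wrist camera's offset and get coarse poses.

Run:
```python
from h import *
from scipy.spatial.transform import Rotation as Ro
m,p,d=load('wrist0');R,t=RT(m);c=-R.T@t
q=[ 1.76421771e-01,  9.84313980e-01, -1.15075257e-03, -1.51312675e-04]
T=Ro.from_quat(q).as_matrix();tp=np.array([0.19080622, 0.51508528, 0.23021804])
print('cam in tool',T.T@(c-tp)); print('cam axes in tool',(R@T).T.round(3)); print('tool axes',T.round(3))
for n in['scene0','side0']:
    m,p,d=load(n);P=pts(m,d);hsv=cv2.cvtColor(p,cv2.COLOR_RGB2HSV)
    # plate tops
    M=(P[...,2]>.095)&(P[...,2]<.118)&(P[...,0]>.38)&(P[...,0]<.55)&(P[...,1]>.25)&(P[...,1]<.42)&(d>0)
    Q=P[M];print(n,'plates',M.sum(),Q.min(0).round(3),Q.max(0).round(3),Q.mean(0).round(3))
    red=((hsv[...,0]<6)|(hsv[...,0]>174))&(hsv[...,1]>170)&(hsv[...,2]>80)
    k,l,s,ce=cv2.connectedComponentsWithStats(red.astype(np.uint8))
    for i in range(1,k):
        if s[i,4]>15:
            X=P[l==i];print('red',s[i],ce[i].round(1),np.median(X,0).round(3))
```

```text
cam in tool [ 0.07393402  0.00024291 -0.14341553]
cam axes in tool [[-0.    -0.956 -0.294]
 [ 1.    -0.     0.   ]
 [-0.    -0.294  0.956]]
tool axes [[-0.938  0.347 -0.001]
 [ 0.347  0.938 -0.002]
 [-0.    -0.002 -1.   ]]
scene0 plates 243 [0.423 0.298 0.095] [0.508 0.368 0.117] [0.46  0.33  0.108]
red [388 221   5  15  47] [390.  228.2] [ 0.61  -0.352  0.083]
side0 plates 317 [0.43  0.307 0.095] [0.504 0.375 0.116] [0.466 0.352 0.108]
red [319 130   6   4  19] [321.8 131.2] [ 0.395 -1.184  0.052]
red [253 177   4  12  45] [254.5 182.6] [ 0.617 -0.34   0.08 ]
red [243 208   6  17  93] [245.5 215.8] [ 0.611 -0.12   0.044]
```

```bash
python3 -m jog '[[0,-1,-0.22,-0.2,0],[0,-1,-0.22,-0.2,0],[0,-1,-0.22,-0.2,0],[0,-1,-0.22,-0.2,0],[0,-1,-0.22,-0.2,0],[0,-1,-0.22,-0.2,0],[0,-1,-0.22,0,0],[0,-1,-0.22,0,0],[0,-1,-0.22,0,0],[0,-1,-0.22,0,0],[0,-1,-0.22,0,0],[0,0,0,0,0]]'
python3 - <<'E'
from h import *
snap('wrist','wrist1'); print(status.read_state()['tool_pos'],status.read_state()['orientation'])
E
```

```text
clock: 1.15
tool_pos: [0.4338, 0.3564, 0.255]
orientation: [0.171, 0.985, -0.006, -0.003]
contact_force: [1.3, -0.2, -0.2]
opening: 0.998
[0.43118522 0.35852946 0.25488537] [ 0.16993728  0.98542851 -0.00573572 -0.00436847]
```

View pics/wrist1.png

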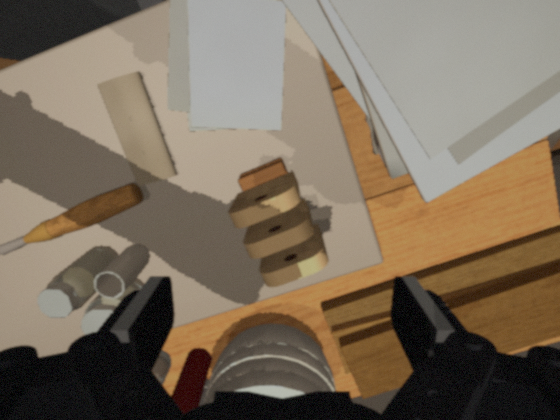

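The wrist view shows the three plate tops at about (265,198), (279,230) and (293,262), slightly turned, with the rack under them. I'll fit each top.

Run:
```python
from h import *
m,p,d=load('wrist1');P=pts(m,d)
M=((P[...,2]>.107)&(P[...,2]<.125)&(P[...,0]>.4)&(P[...,0]<.53)&(P[...,1]>.25)&(P[...,1]<.42)&(d>0)).astype(np.uint8)
k,l,s,ce=cv2.connectedComponentsWithStats(M)
for i in range(1,k):
    if s[i,4]<80: continue
    X=P[l==i];Q=X[X[:,2]>.110]
    r=cv2.minAreaRect((Q[:,:2]*1000).astype(np.float32))
    vec=np.linalg.svd(Q[:,:2]-Q[:,:2].mean(0))[2][0]
    print(s[i],ce[i].round(0),'z',np.percentile(X[:,2],[5,50,95]).round(4),'c',np.array(r[0]).round(1),np.array(r[1]).round(1),'dir',np.degrees(np.arctan2(vec[1],vec[0])).round(1), Q[:,:2].mean(0).round(4))
# rack top, slab
for uv in [(255,172),(200,200),(400,230)]: print(uv,P[uv[1],uv[0]].round(4))
for name in['scene0','side0']:
    m,p,d=load(name);P=pts(m,d)
    M=((P[...,2]>.107)&(P[...,2]<.125)&(P[...,0]>.4)&(P[...,0]<.53)&(P[...,1]>.25)&(P[...,1]<.42)&(d>0)).astype(np.uint8)
    k,l,s,ce=cv2.connectedComponentsWithStats(M)
    for i in range(1,k):
        if s[i,4]>15: print(name,s[i,4],ce[i].round(1),P[l==i].mean(0).round(4), np.percentile(P[l==i][:,2],95))
```

```text
[ 228  188   70   40 1295] [264. 209.] z [0.1088 0.1151 0.1166] c [440.1 336.1] [14.9 52.9] dir -87.0 [0.4394 0.3368]
[ 244  219   68   40 1253] [278. 240.] z [0.1087 0.1151 0.1166] c [469.2 338.1] [14.8 53.9] dir -87.1 [0.4685 0.3386]
[ 260  250   67   37 1236] [294. 269.] z [0.1082 0.115  0.1165] c [498.5 341.7] [15.  53.6] dir -87.9 [0.4978 0.3423]
(255, 172) [0.4184 0.3326 0.0551]
(200, 200) [0.4306 0.265  0.0295]
(400, 230) [ 5.440e-01  4.553e-01 -1.000e-04]
scene0 145 [186.4 184.6] [0.462  0.3329 0.1122] 0.11667317230056622
side0 69 [253.3 275.3] [0.4961 0.3498 0.1117] 0.1144860203229954
side0 66 [265.  275.3] [0.4667 0.3465 0.112 ] 0.1149803211158964
side0 67 [276.7 275.4] [0.4373 0.3433 0.1121] 0.11445175660323209
```

Plate tops are at z≈0.115 (expected 29+10+76=115 mm), with centres at (0.440,0.336), (0.469,0.338) and (0.498,0.342), and the cameras agree to within 5 mm. Now I'll look over the board.

```bash
python3 -m jog '[[0,-0.3,-1,-0.2,0],[0,-0.3,-1,-0.2,0],[0,-0.3,-1,-0.2,0],[0,-0.3,-1,-0.2,0],[0,-0.3,-1,-0.2,0],[0,-0.3,-1,-0.2,0],[0,-0.3,-1,0,0],[0,-0.3,-1,0,0],[0,-0.3,-1,0,0],[0,-0.3,-1,0,0],[0,-0.3,-1,0,0],[0,-0.3,-1,0,0]]';python3 -m jog '[[0,-0.3,-1,-0.2,0],[0,-0.3,-1,-0.2,0],[0,-0.3,-1,-0.2,0],[0,-0.3,-1,-0.2,0],[0,-0.3,-1,-0.2,0],[0,-0.3,-1,-0.2,0],[0,-0.3,-1,0,0],[0,-0.3,-1,0,0],[0,-0.3,-1,0,0],[0,-0.3,-1,0,0],[0,0,0,0,0],[0,0,0,0,0]]'
python3 - <<'E'
from h import *
snap('wrist','wrist2'); print(status.read_state()['tool_pos'],status.read_state()['orientation'])
E
```

```text
clock: 2.2
tool_pos: [0.4068, 0.0533, 0.2834]
orientation: [0.151, 0.988, -0.002, -0.012]
contact_force: [-0.1, 0.1, -0.4]
opening: 0.997
clock: 3.2
tool_pos: [0.403, -0.2097, 0.3131]
orientation: [0.141, 0.99, 0.002, -0.012]
contact_force: [-0.4, 1.3, -1.9]
opening: 1.0
[ 0.4027483  -0.20999765  0.31308754] [ 0.14113802  0.98991001  0.00137867 -0.01250301]
```

View pics/wrist2.png

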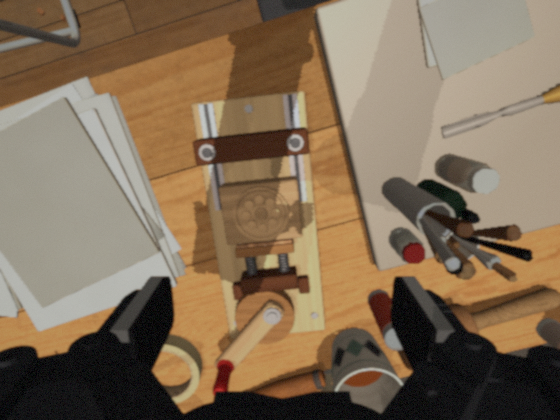

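The view shows the whole board: dark fence at (250,147), gap around row 172, blank with rosette at (262,212), jaw cork at (265,247), cam disc at (265,313), and the red grip at (224,377). Next I'll measure these.

Run:
```python
from h import *
crop('wrist2',170,80,340,400,2.4)
m,p,d=load('wrist2');P=pts(m,d)
for uv in [(225,150),(275,143),(262,215),(228,190),(250,171),(250,245),(265,246),(260,325),(240,340),(224,375),(273,313),(312,120),(205,107)]: print(uv,P[uv[1],uv[0]].round(4))
```

```text
(225, 150) [ 0.3626 -0.2621  0.0503]
(275, 143) [ 0.3706 -0.2078  0.0505]
(262, 215) [ 0.4437 -0.2449  0.0521]
(228, 190) [ 0.4062 -0.2737  0.0472]
(250, 171) [ 0.3965 -0.2471  0.0187]
(250, 245) [ 0.4755 -0.2695  0.0493]
(265, 246) [ 0.4818 -0.2531  0.0487]
(260, 325) [ 0.5745 -0.2873  0.059 ]
(240, 340) [ 0.588  -0.3172  0.0585]
(224, 375) [ 0.6129 -0.3426  0.083 ]
(273, 313) [ 0.56   -0.2663  0.0646]
(312, 120) [ 0.3612 -0.1599  0.0011]
(205, 107) [ 0.3123 -0.2739  0.0191]
```

View pics/wrist2_c170.png

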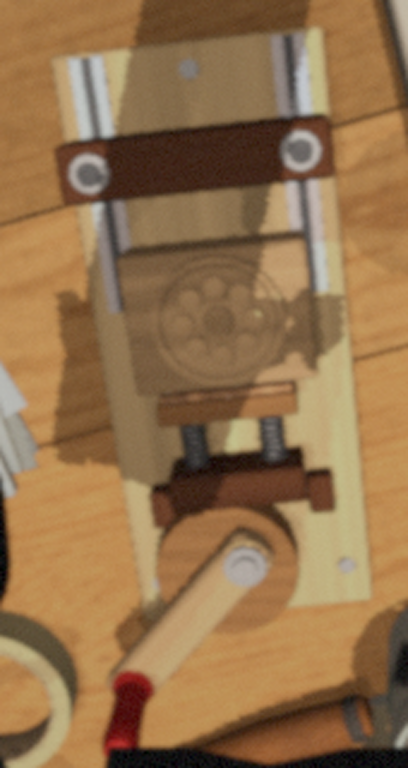

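```bash
cat > fit.py <<'E'
from h import *
def fit(name):
    m,p,d=load(name);P=pts(m,d);hsv=cv2.cvtColor(p,cv2.COLOR_RGB2HSV)
    roi=(P[...,0]>.28)&(P[...,0]<.66)&(P[...,1]>-.42)&(P[...,1]<-.14)&(d>0)
    top=roi&(P[...,2]>.043)&(P[...,2]<.056)
    brd=roi&(P[...,2]>.013)&(P[...,2]<.023)
    out={}
    for nm,M in (('top',top),('brd',brd)):
        M=cv2.morphologyEx(M.astype(np.uint8),cv2.MORPH_OPEN,np.ones((3,3)))
        k,l,s,ce=cv2.connectedComponentsWithStats(M)
        for i in range(1,k):
            if s[i,4]<150: continue
            X=P[l==i];r=cv2.minAreaRect((X[:,:2]*1000).astype(np.float32))
            print(nm,s[i,4],ce[i].round(0),'c',np.array(r[0]).round(1),np.array(r[1]).round(1),'ang',round(r[2],1),'z',np.median(X[:,2]).round(4),np.median(p[l==i],0))
if __name__=='__main__':
    import sys;fit(sys.argv[1])
E
python3 fit.py wrist2
```

```text
top 3105 [112. 201.] c [ 369.7 -406.4] [179.8  39.9] ang 4.9 z 0.0443 [161. 157. 144.]
top 2864 [251. 146.] c [ 367.3 -234.9] [125.8  28.2] ang 79.9 z 0.0506 [65. 39. 27.]
top 5364 [261. 217.] c [ 450.1 -248.3] [90.  86.5] ang 80.0 z 0.0484 [129.  99.  68.]
top 2526 [266. 303.] c [ 561.6 -278.4] [ 74.1 102.3] ang 68.5 z 0.0455 [151. 105.  64.]
top 252 [353. 348.] c [ 647.9 -185.9] [18.2 61.6] ang 1.7 z 0.0494 [46. 51. 43.]
brd 4052 [249. 114.] c [ 334.1 -229.3] [130.3  39.7] ang 79.9 z 0.0188 [141. 116.  82.]
brd 7692 [269. 235.] c [ 501.8 -259. ] [130.5 238.3] ang 79.9 z 0.0188 [171. 145. 109.]
brd 353 [167. 236.] c [ 442.3 -375.6] [55.8 18.4] ang 13.0 z 0.0172 [179. 178. 172.]
brd 290 [266. 261.] c [ 513.1 -262.2] [27.4 19.2] ang 81.7 z 0.0188 [171.  150.5 107. ]
brd 150 [186. 351.] c [ 610.9 -405.7] [48.3  7.9] ang 27.0 z 0.0178 [91. 78. 54.]
```

Run:
```python
from h import *
m,p,d=load('wrist2');P=pts(m,d)
a=np.radians(-10.1);ex=np.array([np.cos(a),np.sin(a)]);ey=np.array([-ex[1],ex[0]])
O=np.array([.3673,-.2349])
S=(P[...,:2]-O)@ex*1000;Y=(P[...,:2]-O)@ey*1000;Z=P[...,2]*1000
for y in range(-40,45,10):
    M=(abs(Y-y)<1.2)&(d>0)&(S>5)&(S<160)
    o=np.argsort(S[M]);s=S[M][o];z=Z[M][o]
    # print transitions
    b=[(int(x),int(z[(s>=x)&(s<x+2)].mean())) for x in range(8,70,2) if ((s>=x)&(s<x+2)).any()]
    c=[(int(x),int(z[(s>=x)&(s<x+2)].mean())) for x in range(104,132,2) if ((s>=x)&(s<x+2)).any()]
    print(y,b,'|',c)
```

```text
-40 [(8, 50), (10, 50), (12, 334), (14, 374), (18, 19), (20, 18), (22, 19), (24, 18), (26, 19), (28, 19), (30, 18), (32, 19), (34, 18), (36, 19), (38, 19), (40, 33), (42, 46), (44, 46), (46, 46), (48, 46), (50, 46), (52, 46), (54, 46), (56, 46), (58, 46), (60, 47), (62, 47), (64, 45), (66, 47), (68, 46)] | [(104, 47), (106, 46), (108, 46), (120, 19), (122, 19), (124, 18), (126, 18), (128, 19), (130, 19)]
-30 [(8, 51), (10, 50), (12, 237), (14, 383), (16, 382), (18, 377), (20, 372), (22, 365), (24, 368), (26, 367), (28, 361), (30, 352), (32, 18), (34, 18), (36, 19), (38, 18), (40, 33), (42, 46), (44, 47), (46, 46), (48, 47), (50, 47), (52, 46), (54, 46), (56, 45), (58, 47), (60, 46), (62, 47), (64, 46), (66, 47), (68, 48)] | [(104, 46), (106, 46), (108, 45), (110, 46), (112, 48), (114, 49), (116, 50), (118, 50), (120, 50), (122, 49), (124, 49), (126, 49)]
-20 [(8, 50), (10, 51), (12, 280), (14, 373), (16, 377), (18, 330), (20, 343), (22, 329), (24, 338), (26, 338), (28, 328), (30, 345), (32, 342), (34, 258), (36, 18), (38, 18), (40, 32), (42, 46), (44, 46), (46, 46), (48, 46), (50, 46
[... 2145 characters left out ...]
36, 18), (38, 17), (40, 33), (42, 46), (44, 47), (46, 46), (48, 46), (50, 47), (52, 46), (54, 46), (56, 46), (58, 46), (60, 48), (62, 49), (64, 50), (66, 50), (68, 50)] | [(104, 47), (106, 46), (108, 47), (110, 46), (112, 48), (114, 47), (116, 49), (118, 49), (120, 49), (122, 50), (124, 50), (126, 48)]
40 [(8, 51), (10, 50), (12, 50), (18, 18), (20, 18), (22, 382), (24, 386), (26, 18), (28, 19), (30, 18), (32, 18), (34, 19), (36, 18), (38, 18), (40, 34), (42, 46), (44, 47), (46, 47), (48, 46), (50, 46), (52, 47), (54, 46), (56, 46), (58, 46), (60, 44), (62, 47), (64, 47), (66, 46), (68, 46)] | [(104, 46), (106, 47), (108, 46), (120, 19), (122, 18), (124, 18), (126, 18), (128, 18), (130, 18)]
```

Run:
```python
from h import *
# rectify plane z=0.046 -> board coords, plain homography of top plane for viewing edges
m,p,d=load('wrist2')
a=np.radians(-10.1);ex=np.array([np.cos(a),np.sin(a)]);ey=np.array([-ex[1],ex[0]]);O=np.array([.3673,-.2349])
for z in(.046,.050):
    src=np.float32(proj(m,[[*(O+ex*s/1000+ey*y/1000),z] for s,y in((-20,-70),(180,-70),(180,70),(-20,70))]))
    dst=np.float32([(0,560),(800,560),(800,0),(0,0)])
    w=cv2.warpPerspective(p,cv2.getPerspectiveTransform(src,dst),(800,560))
    g=cv2.cvtColor(w,cv2.COLOR_RGB2GRAY).astype(float)
    for y in(-30,-20,0,20,30):
        r=g[int((70-y)*4)-8:int((70-y)*4)+8].mean(0);r=np.convolve(r,np.ones(6)/6,'same');gr=np.gradient(r)
        pk=[(round(i/4-20,1),round(gr[i],1)) for i in range(5,795) if abs(gr[i])>1.2 and abs(gr[i])==abs(gr[i-5:i+6]).max()]
        print(z,y,pk)
    cv2.imwrite(f'pics/rect{int(z*1000)}.png',w[:,:,::-1])
```

```text
0.046 -30 [(-14.8, np.float64(-7.0)), (14.0, np.float64(5.9)), (36.8, np.float64(-4.4)), (41.2, np.float64(2.6)), (110.2, np.float64(-1.9)), (113.0, np.float64(1.3)), (115.5, np.float64(-1.5)), (128.2, np.float64(2.8)), (146.8, np.float64(-2.8)), (153.2, np.float64(-1.7))]
0.046 -20 [(-15.0, np.float64(-6.9)), (-11.8, np.float64(1.3)), (14.0, np.float64(6.1)), (36.8, np.float64(-5.1)), (41.2, np.float64(2.9)), (110.2, np.float64(-3.0)), (112.8, np.float64(2.2)), (115.5, np.float64(-1.6)), (128.0, np.float64(-1.8)), (151.5, np.float64(-1.6)), (177.0, np.float64(4.6))]
0.046 0 [(-15.0, np.float64(-7.6)), (-11.8, np.float64(1.3)), (13.8, np.float64(6.6)), (36.8, np.float64(-5.1)), (41.0, np.float64(2.7)), (45.8, np.float64(2.0)), (48.2, np.float64(-1.4)), (55.2, np.float64(1.8)), (90.0, np.float64(1.4)), (109.8, np.float64(-3.4)), (112.8, np.float64(2.3)), (116.2, np.float64(-2.0)), (128.0, np.float64(4.5)), (136.2, np.float64(1.7)), (145.8, np.float64(-9.4)), (156.2, np.float64(2.7)), (176.5, np.float64(4.3))]
0.046 20 [(-15.0, np.float64(-7.2)), (14.5, np.float64(4.5)), (37.0, np.floa
[... 2492 characters left out ...]
loat64(1.7)), (125.8, np.float64(-3.2)), (131.2, np.float64(1.9)), (133.5, np.float64(-1.9)), (143.5, np.float64(-1.3)), (150.0, np.float64(-3.7)), (154.5, np.float64(3.0)), (173.5, np.float64(5.2))]
0.05 30 [(-15.0, np.float64(-7.7)), (13.8, np.float64(4.1)), (19.2, np.float64(1.5)), (23.8, np.float64(1.4)), (27.5, np.float64(1.8)), (31.5, np.float64(1.7)), (36.2, np.float64(-7.3)), (40.2, np.float64(5.1)), (56.8, np.float64(-1.4)), (68.0, np.float64(-3.2)), (100.2, np.float64(3.7)), (108.8, np.float64(-4.6)), (111.2, np.float64(3.4)), (114.0, np.float64(-3.2)), (116.8, np.float64(2.0)), (126.8, np.float64(3.2)), (144.2, np.float64(-8.8)), (155.0, np.float64(2.3)), (173.5, np.float64(7.0))]
```

View pics/rect46.png

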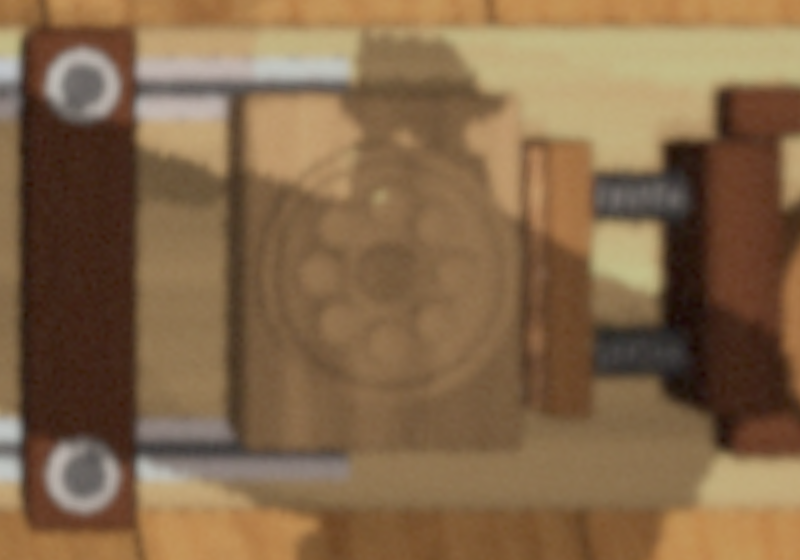

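Measured gap is about 27 mm ±1.5, too close to 28 mm to call. I'll take a closer look with the camera straight above the gap, where both faces are edge-on.

```bash
python3 -m jog '[[0,-0.29,-0.09,0.61,-0.12],[0,-0.29,-0.09,0.61,-0.12],[0,-0.29,-0.09,0.61,-0.12],[0,-0.29,-0.09,0.61,-0.12],[0,-0.29,-0.09,0.61,-0.12],[0,-0.29,-0.09,0.61,-0.12],[0,-0.29,-0.09,0.61,-0.12],[0,-0.29,-0.09,0.61,-0.12],[0,-0.29,-0.09,0.61,-0.12],[0,-0.29,-0.09,0.61,-0.12],[0,0,0,0,0],[0,0,0,0,0]]'
python3 - <<'E'
from h import *
snap('wrist','wrist3'); print(status.read_state()['tool_pos'],status.read_state()['orientation'])
E
python3 fit.py wrist3
```

```text
clock: 4.25
tool_pos: [0.4769, -0.217, 0.1511]
orientation: [0.057, 0.998, 0.013, -0.011]
contact_force: [-0.5, 0.4, 0.5]
opening: 1.001
[ 0.47689203 -0.21644627  0.15106414] [ 0.05686745  0.99823452  0.01311215 -0.01104606]
top 9801 [227.  43.] c [ 367.4 -234.7] [126.   28.3] ang 79.9 z 0.0506 [107.  64.  42.]
top 16028 [228. 173.] c [ 450.4 -248.2] [90.4 86.4] ang 80.1 z 0.0484 [135. 105.  73.]
top 1976 [ 14. 182.] c [ 434.  -387.3] [27.2 64.2] ang 72.0 z 0.0443 [167. 164. 150.]
top 6584 [216. 317.] c [ 562.6 -276.6] [ 72.7 104.3] ang 66.7 z 0.0455 [104.  70.  42.]
top 229 [387. 358.] c [ 607.6 -147.3] [ 5.2 20.8] ang 57.1 z 0.0492 [75. 29. 20.]
top 201 [365. 403.] c [ 647.9 -164.3] [30.4  4.6] ang 55.1 z 0.0482 [38. 35. 32.]
brd 3727 [246.  10.] c [ 344.2 -230.2] [129.9  15.8] ang 83.8 z 0.0188 [159. 140. 125.]
brd 19583 [241. 185.] c [ 500.  -258.4] [130.5 242.9] ang 80.0 z 0.0188 [167. 143. 117.]
brd 1197 [ 68. 183.] c [ 444.7 -368.7] [16.5 75.1] ang 87.6 z 0.0172 [189. 189. 183.]
brd 793 [226. 250.] c [ 512.3 -262.2] [27.9 19.6] ang 80.8 z 0.0187 [149. 122.  85.]
brd 341 [334. 381.] c [ 651.  -185.8] [15.7 52.6] ang 1.7 z 0.0181 [88. 81. 71.]
```

View pics/wrist3.png

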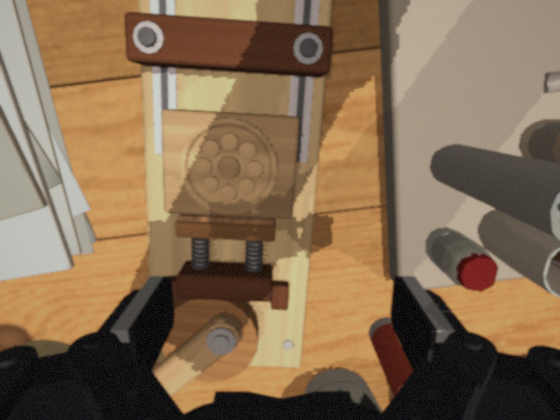

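The close view shows the fence at (228,43), the gap at rows 72–110, the blank at (230,165), the cork jaw at (226,226), and the lever bar. I'll measure the edges from this view.

Run:
```python
from h import *
m,p,d=load('wrist3')
R,t=RT(m);print('cam',-R.T@t)
P=pts(m,d)
a=np.radians(-10.0);ex=np.array([np.cos(a),np.sin(a)]);ey=np.array([-ex[1],ex[0]]);O=np.array([.3673,-.2349])
for z in(.018,.046,.048,.050):
    src=np.float32(proj(m,[[*(O+ex*s/1000+ey*y/1000),z] for s,y in((-20,-70),(180,-70),(180,70),(-20,70))]))
    dst=np.float32([(0,560),(800,560),(800,0),(0,0)])
    w=cv2.warpPerspective(p,cv2.getPerspectiveTransform(src,dst),(800,560))
    g=cv2.cvtColor(w,cv2.COLOR_RGB2GRAY).astype(float)
    for y in(-25,0,25):
        r=g[int((70-y)*4)-12:int((70-y)*4)+12].mean(0);r=np.convolve(r,np.ones(3)/3,'same');gr=np.gradient(r)
        pk=[(round(i/4-20,1),round(float(gr[i]),1)) for i in range(5,560) if abs(gr[i])>2 and abs(gr[i])==abs(gr[i-5:i+6]).max() and not 45<i/4-20<100]
        print(z,y,pk)
S=(P[...,:2]-O)@ex*1000;Y=(P[...,:2]-O)@ey*1000;Z=P[...,2]*1000
for y in(-25,0,25):
    M=(abs(Y-y)<3)&(d>0)
    print(y,[(x,round(Z[M&(S>=x)&(S<x+1)].mean())) for x in [*range(9,18),*range(36,46),*range(106,118)] if (M&(S>=x)&(S<x+1)).any()])
s=Y;X=(Z>49)&(Z<52)&(abs(S)<13);print('fence y',Y[X].min(),Y[X].max())
X=(Z>45)&(Z<47.5)&(S>45)&(S<105);print('blank y',np.percentile(Y[X],[1,99]))
```

```text
cam [ 0.40637025 -0.21247299  0.29609346]
0.018 -25 [(10.8, -5.9), (13.5, 11.5), (17.2, 7.1), (41.0, -10.2), (118.5, -4.4)]
0.018 0 [(10.8, -4.9), (13.5, 13.0), (18.0, 6.1), (26.5, -2.1), (40.8, -6.7), (108.5, -3.5), (118.0, -3.2)]
0.018 25 [(10.8, -2.5), (13.5, 12.6), (40.8, -5.3), (102.2, -3.4)]
0.046 -25 [(-14.2, -18.7), (15.5, 14.0), (19.5, 8.0), (40.2, -10.5), (110.2, -5.7), (112.2, 4.5), (115.5, -3.5)]
0.046 0 [(-14.2, -17.5), (13.2, -5.9), (15.5, 13.9), (19.8, 7.5), (27.2, -2.0), (29.2, -2.8), (40.2, -7.7), (44.8, 3.3), (101.2, -3.1), (109.8, -3.6), (112.2, 2.3), (115.5, -3.0)]
0.046 25 [(-14.0, -12.8), (13.0, -2.7), (15.8, 13.5), (40.2, -5.8), (112.2, 2.5), (115.8, -3.2)]
0.048 -25 [(-13.8, -19.1), (13.5, -5.5), (15.8, 13.9), (19.8, 8.0), (40.2, -10.7), (109.8, -5.7), (111.8, 4.6), (114.8, -3.6)]
0.048 0 [(-13.8, -17.7), (13.5, -5.8), (15.8, 14.1), (19.8, 7.5), (29.2, -2.8), (40.2, -7.6), (44.5, 3.4), (100.8, -3.0), (109.2, -3.6), (111.5, 2.4), (115.0, -3.0)]
0.048 25 [(-13.8, -13.0), (13.2, -2.8), (15.8, 13.6), (40.0, -5.9), (111.8, 2.6), (115.0, -3.3)]
0.05 -25 [(-13.2, -18
[... 762 characters left out ...]
(12, 50), (13, 42), (14, 28), (15, 18), (16, 19), (17, 19), (36, 19), (37, 19), (38, 19), (39, 19), (40, 19), (41, 40), (42, 46), (43, 46), (44, 50), (45, 50), (106, 51), (107, 51), (108, 47), (109, 46), (110, 47), (111, 46), (112, 49), (113, 49), (114, 49), (115, 48), (116, 49), (117, 50)]
25 [(9, 51), (10, 51), (11, 51), (12, 50), (13, 43), (14, 31), (15, 19), (16, 19), (17, 19), (36, 19), (37, 18), (38, 19), (39, 19), (40, 23), (41, 42), (42, 46), (43, 47), (44, 47), (45, 47), (106, 47), (107, 47), (108, 47), (109, 46), (110, 46), (111, 47), (112, 48), (113, 49), (114, 49), (115, 49), (116, 49), (117, 50)]
fence y -62.13541633031572 62.793829773692686
blank y [-146.85843897  194.52387715]
```

The gap is about 27.3 mm edge to edge, and the jaw-face room is about 27.5–28 mm. That suggests one plate, and I'll recheck by comparing against the plate itself. Now I'll return to the rack and take the nearest plate.

```bash
python3 -m jog '[[0,0,0.2,-1,0],[0,0,0.4,-1,0],[0,0,0.6,-1,0],[0,0.2,0.7,-0.8,0],[0,0.2,0.7,-0.3,0],[0,0.2,0.7,0,0],[0,0.2,0.7,0,0],[0,0.2,0.7,0,0],[0,0.2,0.7,0,0],[0,0.2,0.7,0,0],[0,0.2,0.7,0,0],[0,0.2,0.7,0,0]]'; python3 -m jog '[[0,0.2,0.7,0,0],[0,0.2,0.7,0,0],[0,0.2,0.7,0,0],[0,0.2,0.7,0,0],[0,0.2,0.7,0,0],[0,0.2,0.7,0,0],[0,0.2,0.7,0,0],[0,0.2,0.7,0,0],[0,0.2,0.7,0,0],[0,0.2,0.7,0,0],[0,0,0,0,0],[0,0,0,0,0]]'
```

```text
clock: 5.3
tool_pos: [0.4541, -0.0191, 0.2805]
orientation: [0.059, 0.998, 0.016, 0.001]
contact_force: [1.5, -0.3, -0.4]
opening: 1.0
clock: 6.3
tool_pos: [0.4171, 0.1763, 0.3048]
orientation: [0.053, 0.998, 0.026, 0.012]
contact_force: [-0.0, -0.4, 0.5]
opening: 0.999
```

Tilt is drifting by about 3° over the fast rows. I'll check whether idle or slow rows drift too before grasping.

```bash
cat > st.py <<'E'
from h import *
from scipy.spatial.transform import Rotation as Ro
import sys
s=status.read_state();T=Ro.from_quat(s['orientation']).as_matrix();p=s['tool_pos']
print('t',round(s['clock'],2),'tcp',p.round(4),'zax',T[:,2].round(4),'yaw_y deg',round(np.degrees(np.arctan2(T[1,1],T[0,1])),2),'op',round(float(s['opening']),3),'F',np.round(s['contact_force'],1))
print('j',s['joints'].round(3))
if len(sys.argv)>3:
    g=np.array([float(v) for v in sys.argv[1:4]])
    print('delta in tool units (x25mm):',(T.T@(g-p)/.025).round(2))
E
python3 st.py; python3 -m jog '[[0,0,0,0,0],[0,0,0,0,0],[0,0,0,0,0],[0,0,0,0,0]]' >/dev/null; python3 st.py; python3 -m jog '[[0,0,0.2,0,0],[0,0,0.2,0,0],[0,0,0.2,0,0],[0,0,0.2,0,0],[0,0,0,0,0]]' >/dev/null; python3 st.py 0.440 0.336 0.20
```

```text
t 6.3 tcp [0.4171 0.1763 0.3048] zax [ 0.0274  0.0497 -0.9984] yaw_y deg 83.9 op 0.999 F [-0.  -0.4  0.5]
j [-0.72   0.039  0.325  1.662 -0.048  1.398  1.075]
t 6.63 tcp [0.4175 0.1732 0.3069] zax [ 0.0307  0.0506 -0.9983] yaw_y deg 83.67 op 1.004 F [-0.2 -0.2 -0. ]
j [-0.717  0.034  0.327  1.662 -0.047  1.4    1.075]
t 7.05 tcp [0.4207 0.193  0.308 ] zax [ 0.0308  0.0503 -0.9983] yaw_y deg 83.39 op 0.997 F [-0.   0.6 -0. ]
j [-0.735  0.057  0.312  1.637 -0.051  1.402  1.038]
delta in tool units (x25mm): [0.   5.53 4.62]
```

```bash
python3 -m jog '[[0,0.1,0.5,0.3,-0.15],[0,0.1,0.5,0.3,-0.15],[0,0.1,0.5,0.3,-0.15],[0,0.1,0.5,0.3,-0.15],[0,0.1,0.5,0.3,-0.15],[0,0.1,0.5,0.3,-0.15],[0,0.1,0.5,0.3,-0.15],[0,0.1,0.5,0.3,-0.15],[0,0.1,0.5,0.3,-0.15],[0,0.1,0.5,0.3,-0.15],[0,0,0,0,0]]' >/dev/null; python3 st.py 0.440 0.336 0.20
```

```text
t 7.97 tcp [0.3977 0.3395 0.2284] zax [ 0.0255  0.0491 -0.9985] yaw_y deg 93.29 op 0.998 F [ 0.2  0.8 -0.9]
j [-0.882  0.219  0.19   1.645 -0.066  1.231  0.95 ]
delta in tool units (x25mm): [-1.65 -0.29  1.17]
```

```bash
python3 -m jog '[[0,-0.8,-0.1,0.3,0],[0,-0.8,-0.1,0.3,0],[0,0,0,0.3,0],[0,0,0,0,0]]' >/dev/null; python3 st.py 0.440 0.336 0.14
python3 - <<'E'
from h import *
m,p,d=snap('wrist','wrist4');P=pts(m,d)
M=((P[...,2]>.107)&(P[...,2]<.125)&(P[...,0]>.4)&(P[...,0]<.53)&(P[...,1]>.25)&(P[...,1]<.42)&(d>0)).astype(np.uint8)
k,l,s,ce=cv2.connectedComponentsWithStats(M)
for i in range(1,k):
    if s[i,4]<80: continue
    X=P[l==i];r=cv2.minAreaRect((X[:,:2]*1000).astype(np.float32))
    print(s[i],'z',np.median(X[:,2]).round(4),'c',np.array(r[0]).round(1),np.array(r[1]).round(1),round(r[2],1))
E
```

```text
t 8.3 tcp [0.4382 0.3401 0.2055] zax [ 0.0246  0.0485 -0.9985] yaw_y deg 93.61 op 0.996 F [-0.5 -0.1 -0.5]
j [-0.836  0.3    0.206  1.598 -0.091  1.201  1.023]
delta in tool units (x25mm): [ 0.01 -0.29  2.61]
[ 227  198   84   25 1950] z 0.1151 c [439.9 335.7] [14.9 56.5] 2.7
[ 229  239   82   25 1837] z 0.115 c [469.2 337.8] [15.3 56.7] 3.3
[ 233  276   79   25 1747] z 0.1149 c [498.7 341.3] [15.5 56.9] 2.5
```

View pics/wrist4.png

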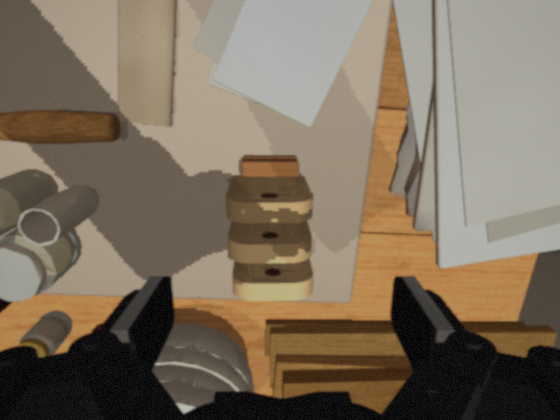

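The three plate tops now sit at rows 190–280, evenly spaced, and the nearest is centred between the fingers' columns. It measures (0.440, 0.336), consistent with before, so I'll descend.

```bash
python3 -m jog '[[0,0,-0.04,0.4,-0.01],[0,0,-0.04,0.5,0],[0,0,-0.04,0.5,0],[0,0,-0.04,0.5,0],[0,0,-0.04,0.5,0],[0,0,-0.04,0.4,0],[0,0,0,0,0]]' >/dev/null; python3 st.py 0.4405 0.3366 0.072
```

```text
t 8.93 tcp [0.4383 0.3382 0.1352] zax [ 0.0288  0.054  -0.9981] yaw_y deg 93.82 op 1.0 F [-0.7 -0.3  0.8]
j [-0.825  0.353  0.197  1.709 -0.109  1.033  1.049]
delta in tool units (x25mm): [-0.   -0.2   2.52]
```

```bash
python3 -m jog '[[0,0,-0.03,0.35,0],[0,0,-0.03,0.35,0],[0,0,-0.03,0.35,0],[0,0,-0.03,0.35,0],[0,0,-0.03,0.35,0],[0,0,-0.03,0.35,0],[0,0,-0.02,0.35,0],[0,0,0,0,0]]' >/dev/null; python3 st.py 0.4405 0.3366 0.072
```

```text
t 9.6 tcp [0.4406 0.3374 0.0692] zax [ 0.0307  0.0564 -0.9979] yaw_y deg 93.87 op 1.0 F [-0.4 -0.3  0. ]
j [-0.81   0.429  0.185  1.781 -0.134  0.883  1.077]
delta in tool units (x25mm): [ 0.   -0.02 -0.11]
```

```bash
python3 -m jog '[[0.6,0,0,0,0],[0.6,0,0,0,0],[0.6,0,0,0,0],[0.6,0,0,0,0],[0.6,0,0,0,0],[0.6,0,0,0,0]]'; python3 st.py
python3 - <<'E'
from h import *
snap('wrist','wrist5')
E
```

```text
clock: 10.1
tool_pos: [0.4415, 0.3379, 0.07]
orientation: [-0.033, 0.999, 0.028, 0.017]
contact_force: [-0.3, -0.7, -0.4]
opening: 0.699
t 10.1 tcp [0.4415 0.3379 0.07  ] zax [ 0.032   0.0574 -0.9978] yaw_y deg 93.87 op 0.699 F [-0.3 -0.7 -0.4]
j [-0.809  0.429  0.186  1.78  -0.134  0.883  1.077]
```

View pics/wrist5.png

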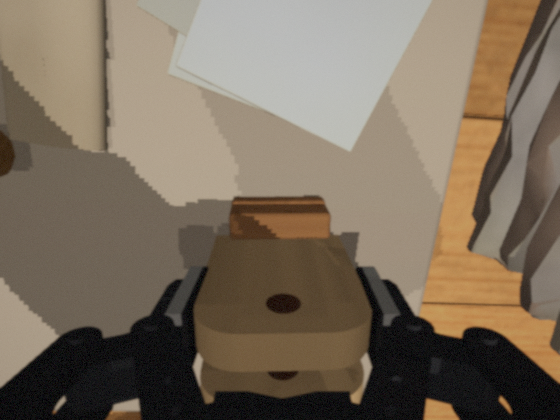

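The plate is held: opening is 0.70 (≈59.5 mm), with pads on both edges at columns ~190 and ~375. Lifting.

```bash
python3 -m jog '[[0.6,0,0,-0.3,0],[0.6,0,0,-0.5,0],[0.6,0,0,-0.5,0],[0.6,0,0,-0.6,0],[0.6,0,0,-0.7,0],[0.6,0,0,-0.7,0],[0.6,0,0,-0.7,0],[0.6,0,0,-0.7,0],[0.6,0,0,-0.7,0],[0.6,0,0,-0.7,0],[0.6,0,0,-0.5,0],[0.6,0,0,0,0]]'; python3 st.py .44 .336 .25
```

```text
clock: 11.15
tool_pos: [0.4357, 0.3269, 0.2479]
orientation: [-0.033, 0.999, 0.029, 0.018]
contact_force: [-0.5, 0.1, -0.2]
opening: 0.695
t 11.15 tcp [0.4357 0.3269 0.2479] zax [ 0.0348  0.0589 -0.9977] yaw_y deg 93.81 op 0.695 F [-0.5  0.1 -0.2]
j [-0.828  0.244  0.212  1.566 -0.082  1.274  1.034]
delta in tool units (x25mm): [-0.2   0.36 -0.05]
```

```bash
python3 -m jog '[[0.6,0,-0.3,-0.05,0.1],[0.6,0.05,-0.6,-0.06,0.1],[0.6,0.05,-0.6,-0.06,0.1],[0.6,0.05,-0.6,-0.06,0.1],[0.6,0.05,-0.6,-0.06,0.1],[0.6,0.05,-0.6,-0.06,0.1],[0.6,0.05,-0.6,-0.06,0.1],[0.6,0.05,-0.6,-0.06,0.1],[0.6,0.05,-0.6,-0.06,0.1],[0.6,0.05,-0.6,-0.06,0.1],[0.6,0.05,-0.6,-0.06,0.1],[0.6,0.05,-0.6,-0.06,0.1]]'; python3 st.py .39 -.239 .25
```

```text
clock: 12.15
tool_pos: [0.4174, 0.1336, 0.2519]
orientation: [0.035, 0.999, 0.028, 0.013]
contact_force: [0.3, 1.3, -0.9]
opening: 0.692
t 12.15 tcp [0.4174 0.1336 0.2519] zax [ 0.0283  0.0552 -0.9981] yaw_y deg 86.08 op 0.692 F [ 0.3  1.3 -0.9]
j [-0.645  0.03   0.344  1.801 -0.057  1.27   1.216]
delta in tool units (x25mm): [  0.06 -14.92  -0.78]
```

```bash
python3 -m jog '[[0.6,0,-0.7,-0.07,0.05],[0.6,0,-0.7,-0.05,0.05],[0.6,0,-0.7,-0.05,0.05],[0.6,0,-0.7,-0.05,0.05],[0.6,0,-0.7,-0.05,0.05],[0.6,0,-0.7,-0.05,0.05],[0.6,0,-0.7,-0.05,0.05],[0.6,0,-0.7,-0.05,0.05],[0.6,0,-0.7,-0.05,0.05],[0.6,0,-0.7,-0.05,0.05],[0.6,0,-0.7,-0.05,0.05],[0.6,0,-0.7,-0.05,0.05]]'; python3 st.py .39 -.239 .25
```

```text
clock: 13.15
tool_pos: [0.3909, -0.0942, 0.257]
orientation: [0.068, 0.997, 0.031, 0.015]
contact_force: [0.8, 0.3, -1.3]
opening: 0.694
t 13.15 tcp [ 0.3909 -0.0942  0.257 ] zax [ 0.034   0.06   -0.9976] yaw_y deg 82.22 op 0.694 F [ 0.8  0.3 -1.3]
j [-0.388 -0.05   0.623  1.856 -0.039  1.307  1.679]
delta in tool units (x25mm): [-0.75 -5.75 -0.07]
```

```bash
python3 -m jog '[[0.6,-0.1,-0.6,-0.05,0.04],[0.6,-0.1,-0.6,-0.05,0.04],[0.6,-0.1,-0.6,-0.05,0.04],[0.6,-0.1,-0.6,-0.05,0.04],[0.6,-0.1,-0.6,0.2,0.04],[0.6,-0.1,-0.6,0.3,0.04],[0.6,-0.1,-0.6,0.4,0.04],[0.6,-0.1,-0.6,0.4,0.04],[0.6,0,-0.3,0.4,0.04],[0.6,0,-0.2,0.4,0],[0.6,0,0,0.2,0],[0.6,0,0,0,0]]'; python3 st.py .3922 -.2378 .16;  python3 - <<'E'
from h import *
snap('wrist','wrist6'); snap('scene','scene6'); crop('scene6',260,190,420,310,4.5)
E
```

```text
clock: 14.15
tool_pos: [0.385, -0.2433, 0.1973]
orientation: [0.094, 0.995, 0.031, 0.02]
contact_force: [0.4, 0.6, -0.7]
opening: 0.693
t 14.15 tcp [ 0.385  -0.2433  0.1973] zax [ 0.0449  0.0587 -0.9973] yaw_y deg 79.26 op 0.693 F [ 0.4  0.6 -0.7]
j [-0.138  0.17   0.827  1.839 -0.214  1.197  2.144]
delta in tool units (x25mm): [-0.19  0.17  1.51]
```

View pics/wrist6.png

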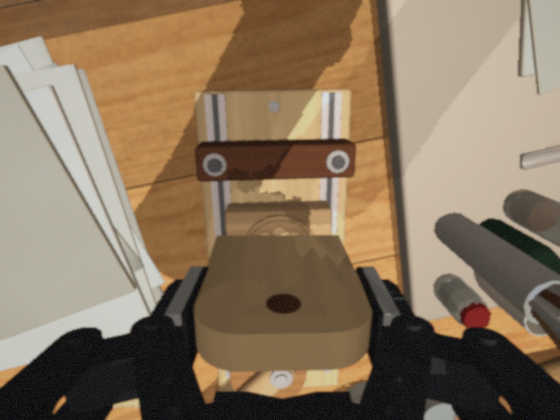

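View pics/scene6_c260.png

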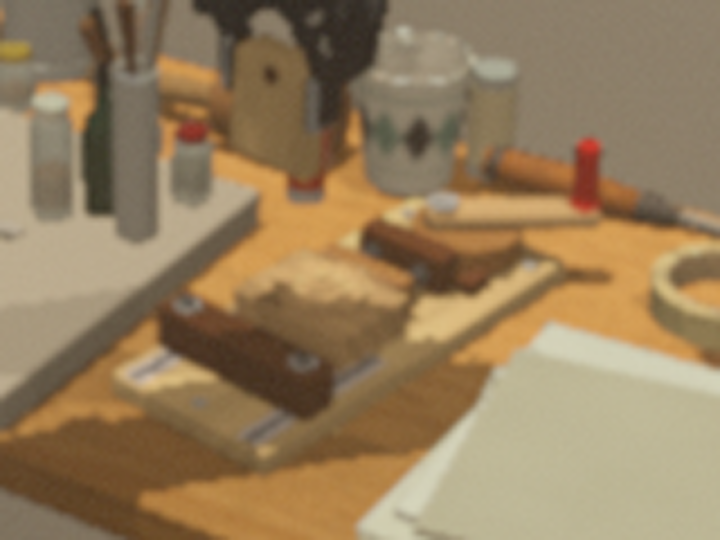

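The plate hangs straight in the fingers in front of the blank (plate bottom edge near row 237 in the wrist view). I'll measure the plate's near face in the hand before lowering.

```bash
cat > hand.py <<'E'
from h import *
import sys
from scipy.spatial.transform import Rotation as Ro
def hand(name):
    m,p,d=load(name);P=pts(m,d)
    s=status.read_state();T=Ro.from_quat(s['orientation']).as_matrix();tp=s['tool_pos']
    v,u=np.mgrid[0:420,0:560]
    M=(u>225)&(u<345)&(v>242)&(v<290)&(d>0)
    X=P[M];c=X.mean(0);n=np.linalg.svd(X-c,full_matrices=False)[2][2]
    if n[0]>0:n=-n
    M2=(u>240)&(u<330)&(v>345)&(v<354);X2=P[M2]
    a=np.radians(-10);ex=np.array([np.cos(a),np.sin(a),0]);ey=np.array([-ex[1],ex[0],0]);O=np.array([.3674,-.2348,0])
    print('near face c',c.round(4),'n',n.round(3),'yaw of normal',np.degrees(np.arctan2(-n[1],-n[0])).round(1),'face tool coords',(T.T@(c-tp)).round(4))
    print('s,y of face centre',((c-O)@ex).round(4),((c-O)@ey).round(4))
    print('top edge z',X2.mean(0).round(4), 'z of top rows',[P[r,240:330,2].mean().round(4) for r in range(325,366,5)])
    # bottom edge: near-face points extrapolate: pixel rows where depth jumps
    col=d[200:300,285];j=np.argmax(abs(np.diff(col)));print('bottom row',200+j,P[200+j+1,285].round(4))
hand(sys.argv[1])
E
python3 hand.py wrist6
```

```text
near face c [ 0.3781 -0.2407  0.2002] n [-0.966  0.228 -0.119] yaw of normal -13.3 face tool coords [ 0.008   0.0013 -0.002 ]
s,y of face centre 0.0116 -0.004
top edge z [ 0.3828 -0.2451  0.2447] z of top rows [np.float64(0.2402), np.float64(0.2448), np.float64(0.2453), np.float64(0.2452), np.float64(0.2453), np.float64(0.2442), np.float64(0.2442), np.float64(0.2443), np.float64(0.2463)]
bottom row 234 [ 0.3782 -0.2385  0.169 ]
```

Run:
```python
from h import *
m,p,d=load('wrist6');P=pts(m,d)
a=np.radians(-10);ex=np.array([np.cos(a),np.sin(a),0]);ey=np.array([-ex[1],ex[0],0]);O=np.array([.3674,-.2348,0])
for r in list(range(234,366,8)):
    X=P[r,230:340];X=X[abs(X[:,2]-np.median(X[:,2]))<.006]-O;s=X@ex*1000;y=X@ey*1000;c=np.polyfit(y,s,1)
    print(r,'s',np.median(s).round(1),'z',(np.median(X[:,2])*1000).round(1),'slope ds/dy',c[0].round(3),'y mean',y.mean().round(1))
```

```text
234 s 60.6 z 49.2 slope ds/dy 0.041 y mean 2.3
242 s 11.5 z 177.0 slope ds/dy 0.025 y mean -2.6
250 s 11.5 z 185.9 slope ds/dy 0.027 y mean -3.3
258 s 11.4 z 194.0 slope ds/dy 0.028 y mean -3.8
266 s 11.4 z 201.2 slope ds/dy 0.027 y mean -4.4
274 s 11.4 z 207.9 slope ds/dy 0.028 y mean -4.9
282 s 11.5 z 214.1 slope ds/dy 0.026 y mean -5.2
290 s 11.5 z 219.7 slope ds/dy 0.022 y mean -5.7
298 s 11.3 z 225.3 slope ds/dy 0.026 y mean -6.1
306 s 11.3 z 230.2 slope ds/dy 0.023 y mean -6.5
314 s 11.4 z 234.6 slope ds/dy 0.028 y mean -6.8
322 s 11.3 z 238.9 slope ds/dy 0.028 y mean -7.1
330 s 11.5 z 242.6 slope ds/dy 0.026 y mean -7.3
338 s 13.1 z 244.2 slope ds/dy 0.042 y mean -7.5
346 s 16.0 z 244.3 slope ds/dy 0.041 y mean -7.6
354 s 19.1 z 244.3 slope ds/dy 0.047 y mean -7.6
362 s 22.2 z 244.2 slope ds/dy 0.051 y mean -7.7
```

```bash
python3 - <<'E'
from h import *
m,p,d=load('wrist6');P=pts(m,d)
for uv in [(195,268),(190,275),(188,285),(182,300),(372,270),(378,280),(385,300)]: print(uv,P[uv[1],uv[0]].round(4),p[uv[1],uv[0]])
for c in (215,230,260,300,330,345):
    col=d[215:260,c];j=np.argmin(np.diff(col));print(c,215+j,P[215+j+2,c].round(4))
E
python3 st.py .39 -.242 .16
```

```text
(195, 268) [ 0.3685 -0.2752  0.2062] [84 77 74]
(190, 275) [ 0.3676 -0.2757  0.213 ] [82 77 74]
(188, 285) [ 0.3682 -0.2755  0.2194] [81 77 74]
(182, 300) [ 0.3681 -0.2758  0.2291] [80 78 70]
(372, 270) [ 0.3815 -0.2082  0.2119] [93 92 86]
(378, 280) [ 0.3811 -0.2084  0.2201] [88 86 80]
(385, 300) [ 0.3805 -0.2102  0.2336] [80 78 72]
215 237 [ 0.3721 -0.2718  0.1714]
230 234 [ 0.3728 -0.2647  0.1697]
260 234 [ 0.376  -0.2506  0.1694]
300 234 [ 0.3795 -0.2315  0.171 ]
330 228 [ 0.4345 -0.2007  0.0463]
345 250 [ 0.3833 -0.2138  0.1893]
t 14.25 tcp [ 0.3858 -0.2434  0.1983] zax [ 0.0467  0.058  -0.9972] yaw_y deg 79.33 op 0.696 F [ 1.  -0.7 -0.1]
j [-0.139  0.168  0.827  1.837 -0.213  1.198  2.143]
delta in tool units (x25mm): [-0.1  -0.02  1.54]
```

```bash
python3 st.py .3916 -.2393 .09; python3 -m jog '[[0.6,-0.02,0.0,0.3,-0.1],[0.6,-0.02,0.0,0.45,-0.1],[0.6,-0.02,0.0,0.45,-0.05],[0.6,-0.02,0.0,0.45,0],[0.6,-0.02,0,0.45,0],[0.6,-0.02,0,0.45,0],[0.6,-0.02,0,0.45,0],[0.6,-0.02,0,0.4,0],[0.6,-0.02,0,0.3,0],[0.6,0,0,0,0]]' > /dev/null; python3 st.py .3916 -.2393 .09
```

```text
t 14.25 tcp [ 0.3858 -0.2434  0.1983] zax [ 0.0467  0.058  -0.9972] yaw_y deg 79.33 op 0.696 F [ 1.  -0.7 -0.1]
j [-0.139  0.168  0.827  1.837 -0.213  1.198  2.143]
delta in tool units (x25mm): [-0.05 -0.08  4.34]
t 15.08 tcp [ 0.403  -0.2342  0.1056] zax [ 0.0609  0.0584 -0.9964] yaw_y deg 81.95 op 0.698 F [-0.3  0.2 -0.5]
j [-0.084  0.303  0.771  1.956 -0.354  0.983  2.292]
delta in tool units (x25mm): [ 0.45 -0.31  0.58]
```

```bash
python3 -m jog '[[0.6,0.15,-0.1,0,0.05],[0.6,0.15,-0.1,0,0.05],[0.6,0.12,-0.1,0,0.05],[0.6,0,0,0,0]]' > /dev/null; python3 st.py .3916 -.2393 .09
cat > face.py <<'E'
from h import *
import sys
n=sys.argv[1]
m,p,d=snap('wrist',n);P=pts(m,d)
a=np.radians(-10);ex=np.array([np.cos(a),np.sin(a),0]);ey=np.array([-ex[1],ex[0],0]);O=np.array([.3674,-.2348,0])
for r in list(range(234,360,16)):
    X=P[r,230:340];X=X[abs(X[:,2]-np.median(X[:,2]))<.006]-O;s=X@ex*1000;y=X@ey*1000;c=np.polyfit(y,s,1)
    print(r,'s',np.median(s).round(1),'z',(np.median(X[:,2])*1000).round(1),'slope',c[0].round(3),'y',y.mean().round(1))
X=(P[275,188]+P[275,376])/2-O;print('pad mid y',(X@ey*1000).round(1))
E
python3 face.py wrist7
```

```text
t 15.42 tcp [ 0.3912 -0.241   0.1055] zax [ 0.0625  0.0574 -0.9964] yaw_y deg 81.08 op 0.694 F [-0.5 -0.7 -0.7]
j [-0.072  0.29   0.783  1.972 -0.349  0.978  2.301]
delta in tool units (x25mm): [0.03 0.03 0.62]
234 s 40.9 z 22.5 slope -0.001 y 5.7
250 s 17.2 z 94.1 slope -0.005 y -0.1
266 s 17.0 z 109.2 slope -0.006 y -1.3
282 s 16.8 z 122.1 slope -0.007 y -2.2
298 s 16.5 z 133.0 slope -0.004 y -3.3
314 s 16.4 z 142.5 slope -0.002 y -3.6
330 s 16.3 z 150.8 slope -0.002 y -4.3
346 s 20.9 z 152.3 slope 0.022 y -4.3
pad mid y -3.3
```

View pics/wrist7.png

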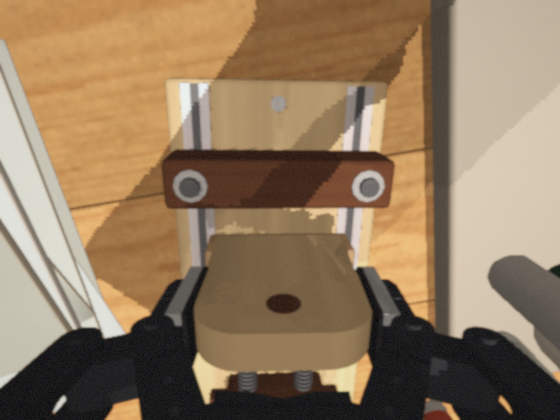

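```bash
python3 -m jog '[[0.6,0.03,-0.01,0.25,0],[0.6,0.03,-0.01,0.25,0],[0.6,0.03,-0.01,0.25,0],[0.6,0.03,-0.01,0.25,0],[0.6,0,0,0,0]]' > /dev/null; python3 st.py .3912 -.239 .052;python3 face.py wrist8
```

```text
t 15.88 tcp [ 0.3909 -0.2403  0.079 ] zax [ 0.066   0.0569 -0.9962] yaw_y deg 81.1 op 0.695 F [-0.1  0.  -1.3]
j [-0.046  0.329  0.761  2.006 -0.395  0.917  2.346]
delta in tool units (x25mm): [ 0.06 -0.02  1.08]
234 s 30.7 z 18.7 slope 0.013 y 4.5
250 s 16.9 z 67.5 slope -0.005 y 0.6
266 s 16.5 z 82.8 slope -0.003 y -0.6
282 s 16.2 z 95.7 slope -0.008 y -1.3
298 s 16.0 z 106.7 slope -0.009 y -2.2
314 s 15.8 z 116.0 slope -0.006 y -3.1
330 s 15.6 z 124.2 slope -0.006 y -3.6
346 s 20.3 z 125.8 slope 0.015 y -3.7
pad mid y -2.5
```

```bash
python3 -m jog '[[0.6,0.02,0,0.22,0],[0.6,0.02,0,0.22,0],[0.6,0.02,0,0.22,0],[0.6,0.02,0,0.22,0],[0.6,0.02,0,0.15,0],[0.6,0,0,0,0]]'; python3 st.py .3912 -.239 .052;python3 face.py wrist9
```

```text
clock: 16.43
tool_pos: [0.3905, -0.2384, 0.0506]
orientation: [0.078, 0.996, 0.031, 0.031]
contact_force: [0.3, -0.3, -0.8]
opening: 0.694
t 16.43 tcp [ 0.3905 -0.2384  0.0506] zax [ 0.0661  0.0564 -0.9962] yaw_y deg 81.14 op 0.694 F [ 0.3 -0.3 -0.8]
j [-0.02   0.374  0.733  2.037 -0.447  0.855  2.392]
delta in tool units (x25mm): [-0.03 -0.02 -0.05]
234 s 3.3 z 50.8 slope 0.009 y 1.0
250 s 10.5 z 50.7 slope 0.016 y 1.3
266 s 15.9 z 54.5 slope -0.005 y 1.2
282 s 15.6 z 67.3 slope -0.007 y 0.3
298 s 15.3 z 78.4 slope -0.006 y -0.6
314 s 15.2 z 87.7 slope -0.003 y -1.0
330 s 15.0 z 95.9 slope -0.01 y -1.7
346 s 19.6 z 97.4 slope 0.007 y -1.8
pad mid y -0.7
```

View pics/wrist9.png

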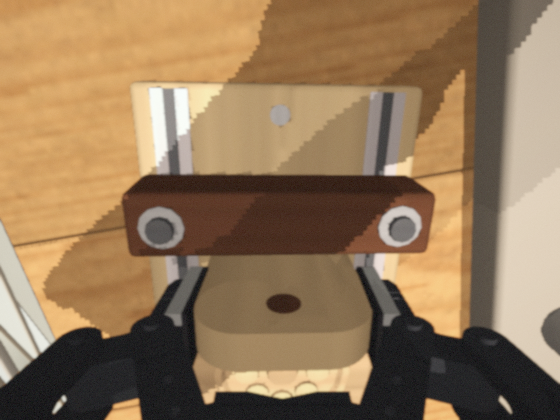

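```bash
python3 -m jog '[[0.6,0.03,0,0.08,0],[0.6,0,0,0,0]]'; python3 -m jog '[[0.2,0,0,0,0],[0.2,0,0,0,0],[0.2,0,0,0,0],[0,0,0,0,0],[0,0,0,0,0]]';python3 face.py wrist10; python3 -m jog '[[0,0,0,-0.3,0],[0,0,0,-0.5,0],[0,0,0,-0.7,0],[0,0,0,-0.7,0],[0,0,0,-0.7,0],[0,0,0,-0.7,0],[0,0,0,-0.3,0],[0,0,0,0,0]]'; python3 st.py;  python3 face.py wrist11; python3 -c "
from h import *
snap('scene','scene11'); crop('scene11',260,190,420,310,4.5)"
```

```text
clock: 16.65
tool_pos: [0.3902, -0.2385, 0.0488]
orientation: [0.078, 0.996, 0.03, 0.031]
contact_force: [-0.6, 0.9, -1.1]
opening: 0.694
clock: 17.07
tool_pos: [0.3914, -0.2393, 0.05]
orientation: [0.078, 0.996, 0.03, 0.033]
contact_force: [0.2, -0.4, 0.4]
opening: 1.001
234 s 3.9 z 50.7 slope 0.009 y 0.4
250 s 11.2 z 50.6 slope 0.015 y 0.5
266 s 16.9 z 53.8 slope -0.006 y 0.4
282 s 16.9 z 65.9 slope -0.008 y -0.5
298 s 17.0 z 76.5 slope -0.008 y -1.2
314 s 17.2 z 85.5 slope -0.009 y -1.9
330 s 17.3 z 93.5 slope -0.007 y -2.4
346 s 22.2 z 94.9 slope 0.031 y -2.4
pad mid y 3.1
clock: 17.78
tool_pos: [0.3829, -0.2454, 0.1537]
orientation: [0.079, 0.996, 0.03, 0.032]
contact_force: [0.5, 0.6, -0.4]
opening: 1.002
t 17.78 tcp [ 0.3829 -0.2454  0.1537] zax [ 0.0682  0.0548 -0.9962] yaw_y deg 80.99 op 1.002 F [ 0.5  0.6 -0.4]
j [-0.109  0.204  0.82   1.925 -0.267  1.074  2.238]
234 s 23.5 z 94.3 slope 0.013 y -0.7
250 s 56.6 z 48.7 slope 0.015 y 1.8
266 s 69.7 z 48.7 slope 0.021 y 2.1
282 s 83.3 z 49.1 slope 0.023 y 2.4
298 s 97.5 z 48.4 slope 0.031 y 2.7
314 s 112.0 z 48.5 slope 0.02 y 0.1
330 s 134.5 z 40.2 slope -0.15 y 18.8
346 s 155.3 z 34.2 slope 0.004 y 0.6
pad mid y 5.4
```

View pics/wrist11.png

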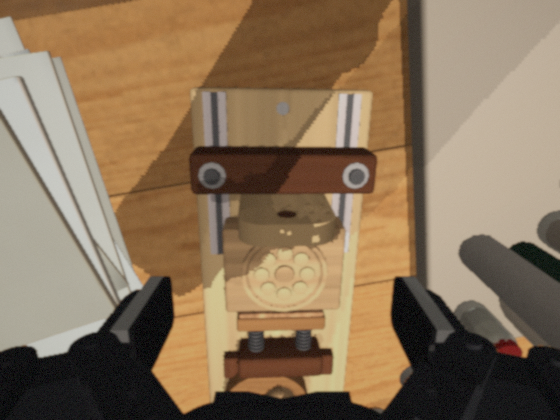

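View pics/scene11_c260.png

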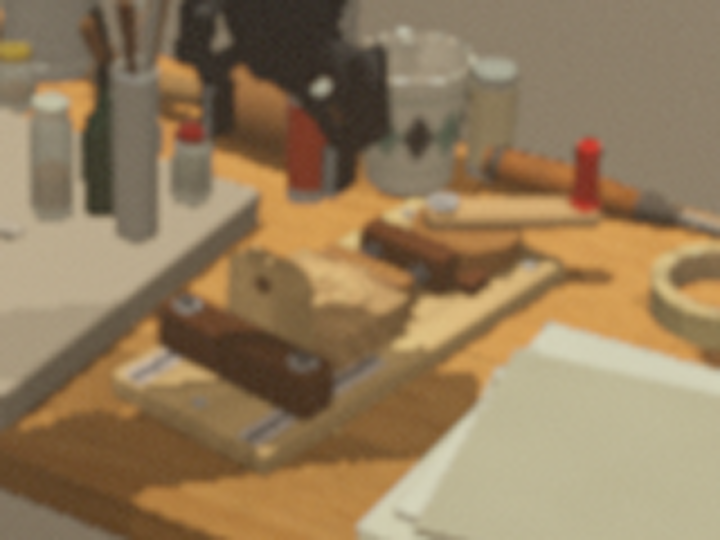

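The plate stands upright in the gap: its top is at z=0.0945 (expected 94 mm), its near face is 3.4 mm off the fence, and the blank hasn't moved. Next I'll look straight down on the remaining gap to decide on a second plate.

```bash
python3 st.py .4856 -.2556 .13; python3 -m jog '[[0,-0.4,-0.03,0.05,0],[0,-0.5,-0.03,0.1,0],[0,-0.5,-0.03,0.1,0],[0,-0.5,-0.03,0.1,0],[0,-0.5,-0.03,0.1,0],[0,-0.5,-0.03,0.1,0],[0,-0.5,-0.03,0.1,0],[0,-0.5,-0.03,0.1,0],[0,-0.3,0,0,0],[0,0,0,0,0]]'>/dev/null; python3 st.py .4856 -.2556 .13; python3 -c "
from h import *
snap('wrist','wrist12')"
```

```text
t 17.88 tcp [ 0.3821 -0.2446  0.152 ] zax [ 0.0655  0.0561 -0.9963] yaw_y deg 80.99 op 1.001 F [-0.2 -0.1  0.1]
j [-0.108  0.206  0.818  1.928 -0.268  1.073  2.239]
delta in tool units (x25mm): [-4.1   0.15  1.12]
t 18.72 tcp [ 0.4904 -0.261   0.1218] zax [ 0.0455  0.0677 -0.9967] yaw_y deg 81.11 op 1.001 F [-0.8 -0.2  0.2]
j [-0.022  0.48   0.739  1.686 -0.442  1.134  2.272]
delta in tool units (x25mm): [ 0.21  0.21 -0.32]
```

View pics/wrist12.png

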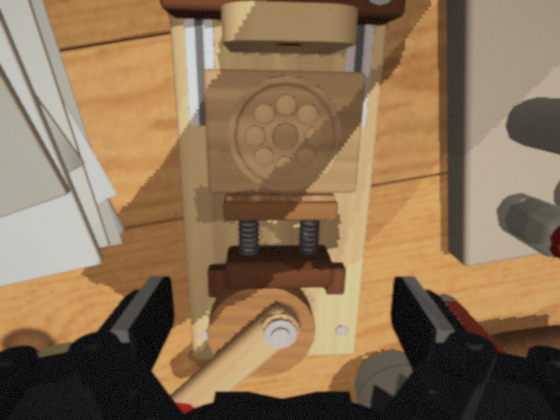

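The view shows the plate at rows 5–52, the remaining gap at rows 52–70, the blank at rows 70–190, and the cork at rows 196–215. I'll measure the edges.

Run:
```python
from h import *
m,p,d=load('wrist12');R,t=RT(m)
P=pts(m,d)
a=np.radians(-10.0);ex=np.array([np.cos(a),np.sin(a)]);ey=np.array([-ex[1],ex[0]]);O=np.array([.3674,-.2348])
c=-R.T@t;print('cam s,y,z',((c[:2]-O)@ex).round(4),((c[:2]-O)@ey).round(4),c[2].round(4))
for z in(.018,.046,.048,.050,.094):
    src=np.float32(proj(m,[[*(O+ex*s/1000+ey*y/1000),z] for s,y in((-20,-70),(180,-70),(180,70),(-20,70))]))
    w=cv2.warpPerspective(p,cv2.getPerspectiveTransform(src,np.float32([(0,560),(800,560),(800,0),(0,0)])),(800,560))
    g=cv2.cvtColor(w,cv2.COLOR_RGB2GRAY).astype(float)
    for y in(-20,0,20):
        r=g[int((70-y)*4)-12:int((70-y)*4)+12].mean(0);gr=np.gradient(np.convolve(r,np.ones(3)/3,'same'))
        pk=[(round(i/4-20,1),round(float(gr[i]),1)) for i in range(5,560) if abs(gr[i])>1.5 and abs(gr[i])==abs(gr[i-5:i+6]).max() and not 46<i/4-20<104]
        print(z,y,pk)
S=(P[...,:2]-O)@ex*1000;Y=(P[...,:2]-O)@ey*1000;Z=P[...,2]*1000
for y in(-20,0,20):
    M=(abs(Y-y)<4)&(d>0)
    print(y,[(x,round(Z[M&(S>=x)&(S<x+.5)].mean())) for x in [*np.arange(28,46,.5),*np.arange(108,115,.5)] if (M&(S>=x)&(S<x+.5)).any()])
```

```text
cam s,y,z 0.0471 -0.0164 0.2621
0.018 -20 [(2.8, 38.8), (9.2, -4.0), (12.8, -4.0), (23.8, -10.5), (30.8, 8.0), (40.0, -5.7), (117.0, -3.9)]
0.018 0 [(2.0, 21.3), (23.8, -10.6), (30.2, 8.0), (40.0, -6.3), (44.2, 3.8), (117.0, -3.1)]
0.018 20 [(1.2, 16.1), (23.5, -10.8), (30.5, 8.4), (40.0, -5.0), (115.5, 2.7), (118.5, -5.7)]
0.046 -20 [(7.8, 41.9), (13.8, -3.8), (16.8, -3.9), (19.8, -2.4), (26.5, -11.7), (32.5, 9.1), (40.8, -6.1), (109.0, -4.5), (112.0, 2.1), (115.5, -2.6)]
0.046 0 [(7.2, 21.9), (26.2, -12.3), (32.2, 7.8), (40.8, -6.3), (44.2, 3.7), (109.2, -3.5), (112.2, 2.7), (115.0, -2.6)]
0.046 20 [(6.5, 15.5), (26.0, -11.8), (32.2, 8.3), (40.8, -5.1), (105.5, 2.4), (110.2, -9.0), (112.0, 10.6), (115.5, -9.2)]
0.048 -20 [(8.2, 40.4), (14.0, -3.8), (17.0, -4.0), (20.0, -2.5), (26.8, -11.8), (32.8, 9.2), (40.8, -6.1), (108.2, -4.5), (111.5, 2.2), (114.8, -2.6)]
0.048 0 [(7.5, 21.9), (26.5, -12.5), (32.5, 7.7), (40.8, -6.2), (44.2, 3.6), (108.8, -3.5), (111.5, 2.6), (114.8, -2.6)]
0.048 20 [(6.8, 16.3), (26.2, -11.9), (32.5, 8.1), (40.8, -5.0), (105.0, 2.2), (109.8, -9.0), (111.5, 11
[... 3692 characters left out ...]
4(38.0), 18), (np.float64(38.5), 19), (np.float64(39.0), 19), (np.float64(39.5), 19), (np.float64(40.5), 44), (np.float64(41.0), 45), (np.float64(41.5), 46), (np.float64(42.0), 46), (np.float64(42.5), 46), (np.float64(43.0), 47), (np.float64(43.5), 47), (np.float64(44.0), 47), (np.float64(44.5), 47), (np.float64(45.0), 47), (np.float64(45.5), 47), (np.float64(108.0), 172), (np.float64(108.5), 88), (np.float64(109.0), 78), (np.float64(109.5), 46), (np.float64(110.0), 46), (np.float64(110.5), 47), (np.float64(111.0), 46), (np.float64(111.5), 48), (np.float64(112.0), 49), (np.float64(112.5), 49), (np.float64(113.0), 48), (np.float64(113.5), 49), (np.float64(114.0), 49), (np.float64(114.5), 49)]
```

```bash
python3 -m jog '[[0,0.5,0.03,-0.03,0],[0,0.5,0.03,-0.03,0],[0,0.4,0.03,-0.03,0],[0,0,0,0,0]]'>/dev/null; python3 st.py
cat > gap.py <<'E'
from h import *
import sys
m,p,d=snap('wrist',sys.argv[1]);R,t=RT(m);P=pts(m,d)
a=np.radians(-10.0);ex=np.array([np.cos(a),np.sin(a)]);ey=np.array([-ex[1],ex[0]]);O=np.array([.3674,-.2348])
c=-R.T@t;print('cam s,y,z',((c[:2]-O)@ex).round(4),((c[:2]-O)@ey).round(4),c[2].round(4))
S=(P[...,:2]-O)@ex*1000;Y=(P[...,:2]-O)@ey*1000;Z=P[...,2]*1000
for y in(-40,-36,-15,0,15,36,40):
    M=(abs(Y-y)<3)&(d>0);L=[]
    for x in np.arange(-17,116,.5):
        k=M&(S>=x)&(S<x+.5)
        if k.any():L.append((float(x),int(round(np.median(Z[k])))))
    print(y,[(a[0],a[1],b[1]) for a,b in zip(L,L[1:]) if abs(a[1]-b[1])>4])
for z in(.018,.050):
    src=np.float32(proj(m,[[*(O+ex*s/1000+ey*y/1000),z] for s,y in((-20,-70),(180,-70),(180,70),(-20,70))]))
    w=cv2.warpPerspective(p,cv2.getPerspectiveTransform(src,np.float32([(0,560),(800,560),(800,0),(0,0)])),(800,560))
    g=cv2.cvtColor(w,cv2.COLOR_RGB2GRAY).astype(float)
    for y in(-37,37):
        r=g[int((70-y)*4)-12:int((70-y)*4)+12].mean(0);gr=np.gradient(np.convolve(r,np.ones(3)/3,'same'))
        print(z,y,[(round(i/4-20,1),round(float(gr[i]),1)) for i in range(5,300) if abs(gr[i])>2 and abs(gr[i])==abs(gr[i-5:i+6]).max()])
E
python3 gap.py wrist13
```

```text
t 19.1 tcp [ 0.4511 -0.2523  0.1202] zax [ 0.038   0.0703 -0.9968] yaw_y deg 81.05 op 0.996 F [-0.1 -0.1  0.9]
j [-0.047  0.412  0.761  1.785 -0.405  1.1    2.281]
cam s,y,z 0.008 -0.0147 0.2611
-40 [(13.5, 48, 19), (40.0, 18, 32), (41.0, 34, 45), (66.0, 47, 202), (69.5, 197, 47)]
-36 [(13.5, 48, 19), (40.0, 18, 33), (40.5, 33, 38), (41.0, 38, 46), (66.0, 47, 203), (69.0, 196, 47), (114.5, 47, 40), (115.0, 40, 46)]
-15 [(13.5, 47, 18), (16.0, 19, 63), (16.5, 63, 95), (30.5, 94, 34), (40.5, 34, 44), (72.0, 52, 200), (75.5, 193, 52)]
0 [(13.5, 49, 19), (16.0, 19, 74), (16.5, 74, 95), (30.5, 94, 34), (40.5, 34, 45), (71.5, 52, 201), (75.0, 195, 52)]
15 [(13.5, 48, 19), (16.0, 22, 76), (16.5, 76, 95), (30.5, 94, 35), (40.5, 35, 45), (65.0, 51, 207), (68.0, 203, 51)]
36 [(13.5, 49, 19), (18.0, 18, 31), (40.5, 31, 44), (70.5, 48, 193), (72.5, 186, 172), (73.0, 172, 166), (73.5, 166, 161), (74.0, 161, 167), (76.0, 166, 160), (76.5, 160, 170), (77.0, 170, 163), (83.0, 161, 156), (85.5, 154, 159), (87.0, 151, 158), (92.0, 157, 147), (92.5, 147, 155), (95.5, 152, 141), (96.0, 141, 47)]
40 [(13.0, 49, 19), (40.0, 20, 31), (40.5, 31, 43), (69.5, 47, 184), (72.5, 184, 170), (73.0, 170, 164), (73.5, 164, 155), (77.0, 157, 152), (78.0, 152, 144), (79.5, 151, 146), (84.0, 151, 146), (84.5, 146, 151), (89.0, 146, 152), (89.5, 152, 146), (92.0, 152, 145), (95.5, 149, 143), (96.0, 143, 47)]
0.018 -37 [(-17.0, -18.7), (11.8, -2.6), (14.5, 14.2), (41.2, -8.7), (45.5, 4.4)]
0.018 37 [(-17.0, -14.4), (14.5, 13.8), (17.0, -4.2), (20.2, 6.1), (41.5, -5.5), (45.0, 2.1)]
0.05 -37 [(-13.8, -23.9), (11.5, -4.3), (13.8, 15.8), (37.0, -10.1), (40.5, 4.5)]
0.05 37 [(-13.8, -13.6), (13.8, 12.1), (17.8, -5.2), (31.5, 3.7), (35.2, 8.0), (37.2, -12.9), (40.5, 4.5), (42.8, 3.1), (45.2, 3.0), (47.2, 2.7)]
```

View pics/wrist13.png

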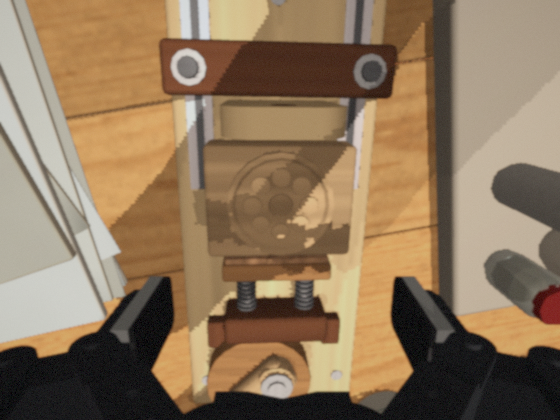

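Final numbers in this view: fence −13.8…13.8 mm (28 wide ✓), plate 16.5–30.7 mm (14 ✓), blank face at 40.8 mm. The gap is therefore about 27 mm and the room about 27.4 mm, so one plate leaves about 13 mm and a second 14 mm plate does not fit. On to the lever: move near it and measure.

```bash
python3 st.py .595 -.335 .19; python3 -m jog '[[0,-0.3,-0.1,-0.6,0],[0,-0.5,-0.2,-0.6,0],[0,-0.5,-0.2,-0.5,0],[0,-0.5,-0.2,-0.3,0],[0,-0.5,-0.2,0,0],[0,-0.5,-0.2,0,0],[0,-0.5,-0.2,0,0],[0,-0.5,-0.2,0,0],[0,-0.5,-0.2,0,0],[0,-0.4,-0.2,0,0],[0,-0.3,-0.1,0,0],[0,0,0,0,0]]'>/dev/null; python3 st.py .595 -.335 .19; python3 -c "
from h import *
m,p,d=snap('wrist','wrist14')"
```

```text
t 19.15 tcp [ 0.4522 -0.2524  0.1204] zax [ 0.0391  0.0698 -0.9968] yaw_y deg 81.08 op 1.004 F [-0.6 -0.6 -0.5]
j [-0.047  0.413  0.76   1.783 -0.406  1.1    2.281]
delta in tool units (x25mm): [-6.24 -2.16 -2.78]
t 20.15 tcp [ 0.5754 -0.3258  0.1704] zax [ 0.043   0.0735 -0.9964] yaw_y deg 81.34 op 1.002 F [ 0.1  0.2 -1.1]
j [ 0.125  0.657  0.717  1.285 -0.506  1.377  2.263]
delta in tool units (x25mm): [-0.86 -0.18 -0.78]
```

View pics/wrist14.png

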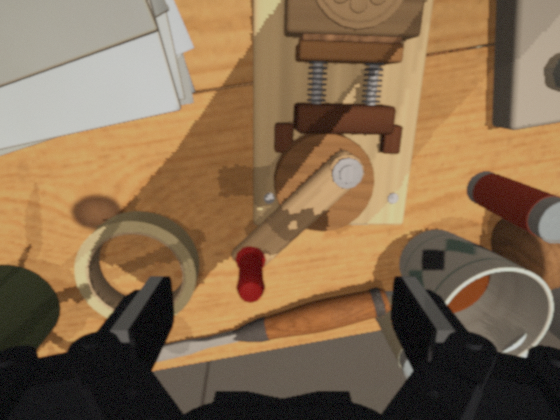

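The grip shows at (250,257)–(250,290), the pivot bolt at (347,172), the tape roll at (135,265), and a cup at (480,300).

Run:
```python
from h import *
for n in('wrist14','scene11'):
    m,p,d=load(n);P=pts(m,d);hsv=cv2.cvtColor(p,cv2.COLOR_RGB2HSV)
    M=((hsv[...,0]<6)|(hsv[...,0]>174))&(hsv[...,1]>150)&(hsv[...,2]>60)&(P[...,2]>.05)&(P[...,2]<.12)&(abs(P[...,0]-.61)<.04)&(abs(P[...,1]+.345)<.05)
    X=P[M];print(n,M.sum())
    for a,b in((.055,.07),(.07,.085),(.085,.1),(.1,.112)):
        k=(X[:,2]>a)&(X[:,2]<b)
        if k.sum()>3: print(a,k.sum(),X[k].mean(0).round(4),X[k].min(0).round(4),X[k].max(0).round(4))
m,p,d=load('wrist14');P=pts(m,d)
for uv in[(347,172),(340,180),(135,225),(440,240),(520,280),(320,315),(250,288),(300,215)]:print(uv,P[uv[1],uv[0]].round(4))
M=(P[...,2]>.07)&(P[...,1]>-.36)&(P[...,0]>.5)&(d>0);v,u=np.nonzero(M&(np.mgrid[0:420,0:560][1]>400)&(np.mgrid[0:420,0:560][0]<340));X=P[v,u];print('cup',X.min(0),X.max(0))
# triangulate grip top centre from two wrist views
print('cast',plane(load('wrist14')[0],250,290,.106))
```

```text
wrist14 1189
0.055 285 [ 0.6128 -0.3463  0.063 ] [ 0.6081 -0.3576  0.0578] [ 0.6252 -0.3371  0.0698]
0.07 209 [ 0.6122 -0.3463  0.0774] [ 0.6099 -0.3547  0.07  ] [ 0.6184 -0.3394  0.0848]
0.085 222 [ 0.6115 -0.3462  0.0934] [ 0.6094 -0.3535  0.0851] [ 0.6155 -0.3396  0.1   ]
0.1 473 [ 0.6163 -0.3468  0.1045] [ 0.6099 -0.3545  0.1   ] [ 0.6253 -0.3391  0.1075]
scene11 56
0.055 19 [ 0.6105 -0.3523  0.0643] [ 0.6034 -0.3591  0.0578] [ 0.6209 -0.3469  0.07  ]
0.07 10 [ 0.6111 -0.3511  0.0773] [ 0.6075 -0.3559  0.0705] [ 0.6146 -0.3464  0.0826]
0.085 17 [ 0.6103 -0.3515  0.0924] [ 0.6018 -0.3553  0.0862] [ 0.6222 -0.3457  0.0976]
0.1 10 [ 0.6124 -0.3501  0.102 ] [ 0.601  -0.3571  0.1002] [ 0.6223 -0.3437  0.1052]
(347, 172) [ 0.5636 -0.2697  0.0632]
(340, 180) [ 0.5685 -0.2751  0.0629]
(135, 225) [ 0.4962 -0.3249  0.3108]
(440, 240) [ 0.643  -0.1905  0.0343]
(520, 280) [ 0.666  -0.149   0.0759]
(320, 315) [ 0.6996 -0.2986  0.0284]
(250, 288) [ 0.615  -0.3467  0.1063]
(300, 215) [ 0.5905 -0.3058  0.0591]
cup [ 0.5673661  -0.28758745  0.07000028] [ 0.73181066 -0.10901122  0.2333683 ]
cast [ 0.61653579 -0.34699036  0.106     ]
```

Grip axis at (0.6175,−0.3468), pivot at (0.5636,−0.2697), radius 94 mm (given 95 ✓), grip top 0.106 ✓. Moving above it and then down.

```bash
python3 st.py .6165 -.349 .14;  python3 -m jog '[[0.4,-0.4,-0.2,0.1,0],[0.4,-0.5,-0.2,0.25,0],[0.4,-0.5,-0.2,0.25,0],[0.4,-0.2,-0.15,0.25,0],[0.4,0,0,0,0]]'>/dev/null; python3 st.py .618 -.3455 .068
```

```text
t 20.2 tcp [ 0.5745 -0.3255  0.1703] zax [ 0.042   0.074  -0.9964] yaw_y deg 81.33 op 1.0 F [0.4 0.8 0.4]
j [ 0.125  0.656  0.717  1.287 -0.506  1.377  2.263]
delta in tool units (x25mm): [-1.77 -0.77  1.21]
t 20.62 tcp [ 0.6117 -0.3478  0.1483] zax [ 0.041   0.0766 -0.9962] yaw_y deg 81.32 op 0.603 F [-1.6  0.2 -0.7]
j [ 0.184  0.761  0.692  1.155 -0.549  1.404  2.254]
delta in tool units (x25mm): [-0.14 -0.13  3.22]
```

```bash
python3 -m jog '[[0.4,-0.03,-0.02,0.3,0],[0.4,-0.03,-0.02,0.35,0],[0.4,-0.02,-0.02,0.35,0],[0.4,0,-0.02,0.35,0],[0.4,0,0,0,0]]'>/dev/null; python3 st.py .618 -.3455 .068
```

```text
t 21.03 tcp [ 0.6125 -0.3461  0.1116] zax [ 0.0391  0.0787 -0.9961] yaw_y deg 81.26 op 0.6 F [-0.9 -0.2 -0.3]
j [ 0.18   0.789  0.679  1.201 -0.564  1.34   2.27 ]
delta in tool units (x25mm): [-0.17 -0.09  1.75]
```

```bash
python3 -m jog '[[0.4,-0.05,-0.02,0.3,0],[0.4,-0.05,-0.02,0.3,0],[0.4,-0.05,-0.02,0.3,0],[0.4,-0.03,-0.02,0.3,0],[0.4,0,0,0.3,0],[0.4,0,0,0.25,0],[0.4,0,0,0,0]]'>/dev/null; python3 st.py .618 -.3455 .068;python3 -c "
from h import *
m,p,d=snap('wrist','wrist15')"
```

```text
t 21.62 tcp [ 0.6186 -0.3443  0.0628] zax [ 0.0384  0.0797 -0.9961] yaw_y deg 81.27 op 0.599 F [ 0.4  0.3 -0.4]
j [ 0.181  0.839  0.659  1.236 -0.59   1.263  2.287]
delta in tool units (x25mm): [ 0.01 -0.03 -0.21]
```

View pics/wrist15.png

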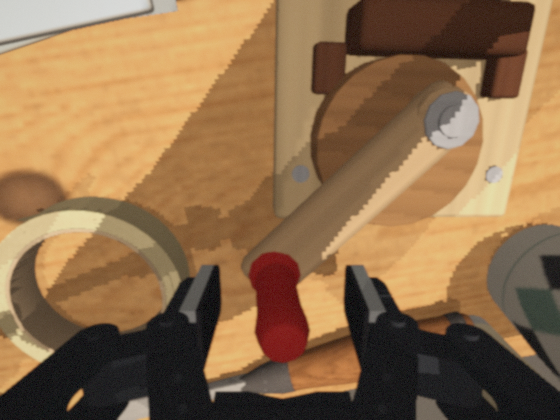

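The grip sits centred between the fingers at (280,305). I'll raise 5 mm to stay clear of the bar and close.

```bash
python3 -m jog '[[0.4,0,0,-0.22,0],[0.9,0,0,0,0],[0.9,0,0,0,0],[0.9,0,0,0,0],[0.9,0,0,0,0],[0.9,0,0,0,0]]'; python3 st.py
```

```text
clock: 22.17
tool_pos: [0.6191, -0.3458, 0.0709]
orientation: [0.076, 0.996, 0.04, 0.017]
contact_force: [0.0, 1.7, -1.0]
opening: 0.198
t 22.17 tcp [ 0.6191 -0.3458  0.0709] zax [ 0.0398  0.0762 -0.9963] yaw_y deg 81.37 op 0.198 F [ 0.   1.7 -1. ]
j [ 0.181  0.832  0.663  1.228 -0.585  1.274  2.285]
```

The grip is held (opening 0.198 ≈ 17 mm). I'll swing clockwise in small arc steps and check after each few.

```bash
cat > lev.py <<'E'
from h import *
from scipy.spatial.transform import Rotation as Ro
s=status.read_state();T=Ro.from_quat(s['orientation']).as_matrix();p=s['tool_pos']-.019*T[:,2]
C=np.array([.5636,-.2697]);v=p[:2]-C;ph=np.degrees(np.arctan2(v[1],v[0]));
if ph>0: ph-=360
print('t',round(s['clock'],2),'phi',ph.round(1),'theta rad',np.radians(-55-ph).round(3),'r',np.linalg.norm(v).round(4),'z',s['tool_pos'][2].round(4),'yawy',np.degrees(np.arctan2(T[1,1],T[0,1])).round(1),'j7',s['joints'][6].round(3),'zax',T[:,2].round(3),'F',np.round(s['contact_force'],1),'M',np.round(s['torque'],2),'op',round(float(s['opening']),3))
tg=np.array([np.sin(np.radians(ph-6)),-np.cos(np.radians(ph-6)),0]);print('tangent in tool',(T.T@tg).round(2),'radial out',(T.T@np.array([*v/np.linalg.norm(v),0])).round(2))
E
python3 lev.py; python3 -m jog '[[0.9,0.30,-0.26,-0.03,0],[0.9,0.33,-0.23,-0.02,0],[0.9,0.35,-0.19,-0.02,0]]' >/dev/null; python3 lev.py
```

```text
t 22.17 phi -54.8 theta rad -0.003 r 0.0949 z 0.0709 yawy 81.4 j7 2.285 zax [ 0.04   0.076 -0.996] F [ 0.   1.7 -1. ] M [-0.84  0.25  0.  ] op 0.198
tangent in tool [ 0.79 -0.61 -0.07] radial out [-0.69 -0.72 -0.04]
t 22.42 phi -65.1 theta rad 0.176 r 0.0939 z 0.0712 yawy 82.0 j7 2.333 zax [ 0.059  0.078 -0.995] F [ 4.7  2.3 -4.7] M [-1.12 -0.66 -0.15] op 0.195
tangent in tool [ 0.89 -0.45 -0.08] radial out [-0.55 -0.84 -0.05]
```

```bash
python3 -m jog '[[0.9,0.45,-0.21,-0.04,0],[0.9,0.47,-0.17,-0.03,0],[0.9,0.49,-0.12,-0.02,0],[0.9,0.5,-0.06,-0.02,0]]' >/dev/null; python3 lev.py
```

```text
t 22.75 phi -86.9 theta rad 0.556 r 0.0936 z 0.0711 yawy 82.4 j7 2.408 zax [ 0.089  0.064 -0.994] F [ 8.2 -2.4 -4.9] M [-1.54 -0.81 -0.6 ] op 0.196
tangent in tool [ 0.99 -0.08 -0.09] radial out [-0.19 -0.98 -0.06]
```

```bash
python3 -m jog '[[0.9,0.5,-0.03,-0.04,0],[0.9,0.5,0.03,-0.03,0],[0.9,0.5,0.1,-0.03,0],[0.9,0.49,0.15,-0.03,0]]' >/dev/null; python3 lev.py
```

```text
t 23.08 phi -111.3 theta rad 0.983 r 0.0959 z 0.071 yawy 82.2 j7 2.461 zax [ 0.112  0.04  -0.993] F [ 8.9 -4.6 -8.3] M [-1.55 -0.61 -0.67] op 0.191
tangent in tool [ 0.94  0.33 -0.08] radial out [ 0.23 -0.97 -0.08]
```

```bash
python3 -m jog '[[0.9,0.46,0.18,-0.03,0],[0.9,0.43,0.24,-0.03,0],[0.9,0.4,0.28,-0.03,0]]' >/dev/null; python3 lev.py
```

```text
t 23.33 phi -128.4 theta rad 1.282 r 0.0986 z 0.0711 yawy 81.7 j7 2.473 zax [ 0.126  0.017 -0.992] F [  7.   -7.  -10.7] M [-1.64 -0.62 -0.72] op 0.19
tangent in tool [ 0.8   0.59 -0.08] radial out [ 0.49 -0.86 -0.09]
```

```bash
python3 -m jog '[[0.9,0.37,0.34,-0.03,0],[0.9,0.32,0.39,-0.03,0],[0.9,0.28,0.42,-0.03,0]]' >/dev/null; python3 lev.py
```

```text
t 23.58 phi -144.4 theta rad 1.56 r 0.1017 z 0.0712 yawy 80.8 j7 2.449 zax [ 0.134 -0.013 -0.991] F [ 2.5 -8.8 -9.8] M [-1.88  0.1  -0.69] op 0.182
tangent in tool [ 0.62  0.78 -0.08] radial out [ 0.7  -0.71 -0.1 ]
```

```bash
python3 -m jog '[[0.9,0.22,0.38,-0.03,0],[0.9,0.2,0.4,-0.03,0]]' >/dev/null; python3 lev.py;  python3 -m jog '[[0.9,0.16,0.38,-0.02,0],[0.9,0.14,0.38,-0.02,0]]' >/dev/null; python3 lev.py; python3 -c "
from h import *
m,p,d=snap('wrist','wrist16')"
```

```text
t 23.75 phi -153.0 theta rad 1.71 r 0.1036 z 0.071 yawy 80.0 j7 2.42 zax [ 0.137 -0.03  -0.99 ] F [  5.   -8.1 -10.3] M [-1.61 -0.4  -0.76] op 0.177
tangent in tool [ 0.51  0.86 -0.08] radial out [ 0.79 -0.6  -0.11]
t 23.92 phi -157.5 theta rad 1.789 r 0.1044 z 0.0716 yawy 79.1 j7 2.385 zax [ 0.145 -0.057 -0.988] F [ 19.3 -27.7 -34.1] M [-4.69 -2.41 -0.93] op 0.173
tangent in tool [ 0.45  0.89 -0.1 ] radial out [ 0.83 -0.55 -0.11]
```

View pics/wrist16.png

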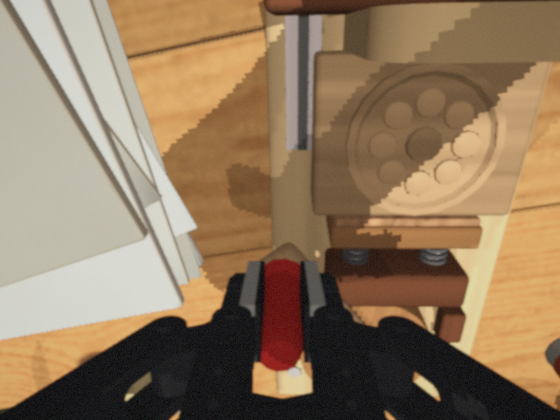

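Force rose to about 48 N over the last rows, so the lever is on its stop. The blank is pushed up against the plate and the springs are compressed. I'll relax, open, and rise.

```bash
python3 -m jog '[[0.9,0,0,0,0],[0.9,0,0,0,0]]' >/dev/null; python3 lev.py; python3 -m jog '[[0.5,0,0,0,0],[0.5,0,0,0,0],[0.5,0,0,0,0]]' >/dev/null; python3 lev.py; python3 -c "
from h import *
m,p,d=snap('wrist','wrist17')"
```

```text
t 24.13 phi -156.9 theta rad 1.779 r 0.1053 z 0.0708 yawy 78.9 j7 2.385 zax [ 0.147 -0.06  -0.987] F [ 0.4 -0.1 -0.2] M [ 0.66 -0.17  0.02] op 0.164
tangent in tool [ 0.46  0.88 -0.1 ] radial out [ 0.82 -0.56 -0.11]
t 24.38 phi -157.0 theta rad 1.78 r 0.1062 z 0.0716 yawy 78.8 j7 2.385 zax [ 0.147 -0.059 -0.987] F [ 0.4 -0.4 -0.3] M [0.08 0.06 0.01] op 0.5
tangent in tool [ 0.46  0.88 -0.1 ] radial out [ 0.82 -0.56 -0.11]
```

View pics/wrist17.png

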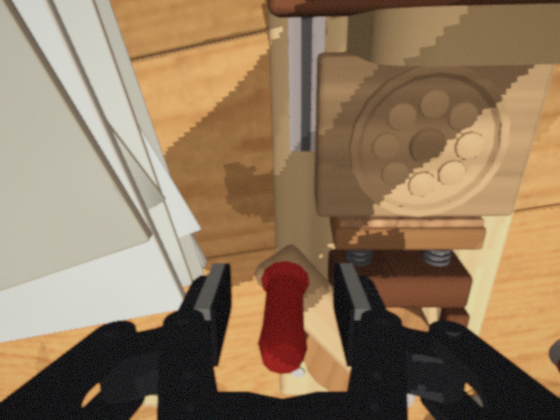

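The grip is free between the open fingers at (285,315). Rising, then checking the result.

```bash
python3 -m jog '[[0.5,0,0,-0.3,0],[0.5,0,0,-0.4,0],[0.5,0,0,-0.5,0],[0.5,0,0,-0.6,0],[0.5,0,0,-0.7,0],[0.4,0,0,-0.7,0],[0.2,0,0,-0.7,0],[0,0.2,0,-0.7,0],[0,0.3,0,-0.5,0],[0,0.3,0,-0.2,0],[0,0,0,0,0]]' >/dev/null; python3 lev.py; python3 st.py; python3 -c "
from h import *
m,p,d=snap('wrist','wrist18');P=pts(m,d);hsv=cv2.cvtColor(p,cv2.COLOR_RGB2HSV)
M=((hsv[...,0]<6)|(hsv[...,0]>174))&(hsv[...,1]>150)&(hsv[...,2]>60)&(P[...,2]>.05)&(P[...,2]<.12)&(P[...,1]<-.26)&(P[...,0]<.56)
X=P[M];print(M.sum(),X.min(0),X.max(0));c=(X.min(0)+X.max(0))/2;v=c[:2]-np.array([.5636,-.2697]);print('grip',c,'theta',np.radians(-55)-np.arctan2(v[1],v[0]),np.linalg.norm(v))
snap('scene','scene18');crop('scene18',260,190,420,310,4.5)
"
```

```text
t 25.35 phi -166.7 theta rad 1.95 r 0.1437 z 0.2183 yawy 78.6 j7 2.192 zax [ 0.157 -0.063 -0.986] F [-0.2  0.2 -0.1] M [ 0.07  0.15 -0.04] op 1.001
tangent in tool [ 0.31  0.95 -0.08] radial out [ 0.9  -0.42 -0.14]
t 25.35 tcp [ 0.4267 -0.3039  0.2183] zax [ 0.157  -0.0628 -0.9856] yaw_y deg 78.56 op 1.001 F [-0.2  0.2 -0.1]
j [-0.168  0.193  0.911  1.788 -0.237  1.083  2.192]
849 [ 0.46929375 -0.32355113  0.05732033] [ 0.48652324 -0.30335833  0.10730708]
grip [ 0.4779085  -0.31345473  0.08231371] theta 1.7095639896658266 0.09621595582122196
```

View pics/wrist18.png

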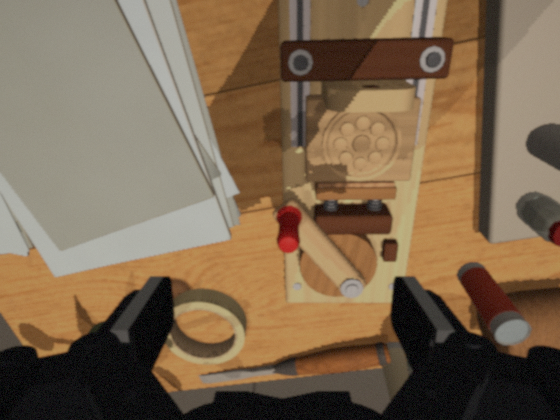

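View pics/scene18_c260.png

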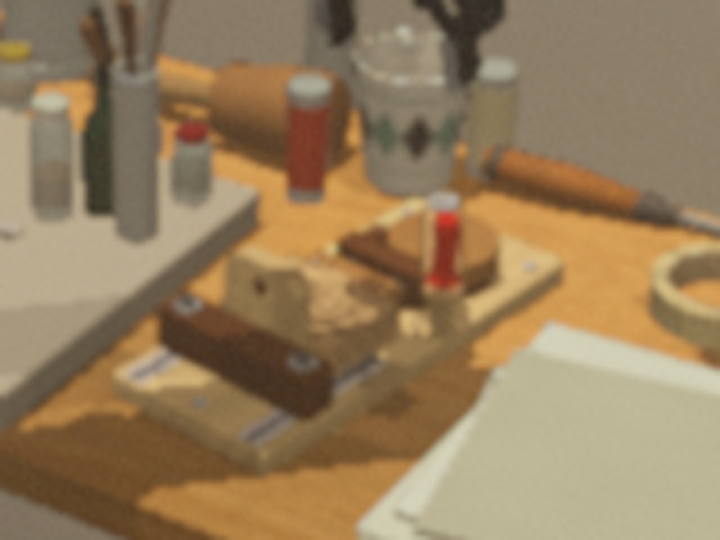

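The lever measures 1.71 rad, at its stop. The plate and blank are pressed to the fence. I'll check the gaps and the plate's uprightness from straight above.

```bash
python3 st.py .465 -.245 .17; python3 -m jog '[[0,-0.2,0.3,0,0],[0,-0.4,0.4,0.1,0],[0,-0.4,0.4,0.2,0],[0,-0.4,0.4,0.3,0],[0,-0.2,0.3,0.3,0],[0,0,0,0,0]]' >/dev/null; python3 st.py; python3 gap.py wrist19; python3 -c "
from h import *
P=pts(*[load('wrist19')[i] for i in(0,2)])
m,p,d=snap('side','side19');crop('side19',230,170,360,310,4)
"
```

```text
t 25.45 tcp [ 0.428  -0.3034  0.2172] zax [ 0.1567 -0.0627 -0.9857] yaw_y deg 78.63 op 1.001 F [ 1.1  0.1 -0.5]
j [-0.167  0.196  0.909  1.788 -0.239  1.082  2.192]
delta in tool units (x25mm): [-0.68  2.64  1.95]
t 25.95 tcp [ 0.4868 -0.2611  0.1965] zax [ 0.1546 -0.0599 -0.9862] yaw_y deg 78.89 op 1.001 F [0.6 0.9 0.4]
j [-0.221  0.284  0.86   1.753 -0.291  1.052  2.107]
cam s,y,z 0.026 0.0004 0.3256
-40 [(13.0, 49, 35), (13.5, 35, 19), (27.5, 19, 44), (90.5, 47, 278), (95.0, 266, 276), (98.5, 276, 263), (101.5, 257, 19)]
-36 [(13.5, 46, 20), (27.5, 19, 45), (90.0, 46, 280), (95.5, 264, 46), (101.5, 49, 42), (102.0, 42, 48), (104.0, 49, 19), (104.5, 19, 35), (105.0, 35, 49), (105.5, 49, 19), (106.0, 19, 50), (106.5, 50, 19), (107.5, 20, 50), (108.0, 50, 20), (108.5, 20, 48), (109.0, 48, 19), (109.5, 19, 49), (112.0, 50, 18)]
-15 [(27.5, 95, 46), (97.5, 48, 275), (102.0, 267, 49), (112.5, 50, 42)]
0 [(27.5, 95, 46), (97.5, 47, 275), (102.0, 268, 50)]
15 [(27.5, 94, 45), (91.0, 50, 280), (93.5, 278, 47), (98.0, 49, 275), (102.0, 267, 49)]
36 [(13.0, 49, 41), (13.5, 41, 19), (27.5, 18, 45), (92.0, 47, 162), (92.5, 162, 274), (96.0, 267, 272), (99.5, 271, 263), (103.0, 253, 161), (103.5, 161, 243)]
40 [(13.0, 49, 38), (13.5, 38, 19), (27.5, 18, 46), (93.5, 48, 270), (99.0, 271, 266), (103.5, 252, 258), (104.0, 258, 243), (107.5, 232, 227), (110.0, 221, 226), (110.5, 226, 234)]
0.018 -37 [(9.2, 20.2), (13.5, 4.0), (17.2, 4.0), (23.2, -2.9)]
0.018 37 [(10.8, 18.8), (13.5, 4.6)]
0.05 -37 [(10.8, 19.3), (11.0, 19.3), (14.8, 13.5), (18.5, 8.9), (23.5, -2.4), (28.0, -10.2)]
0.05 37 [(12.5, 9.8), (15.0, 12.6), (27.2, -4.2), (51.5, 2.4), (53.2, 2.7)]
```

View pics/wrist19.png

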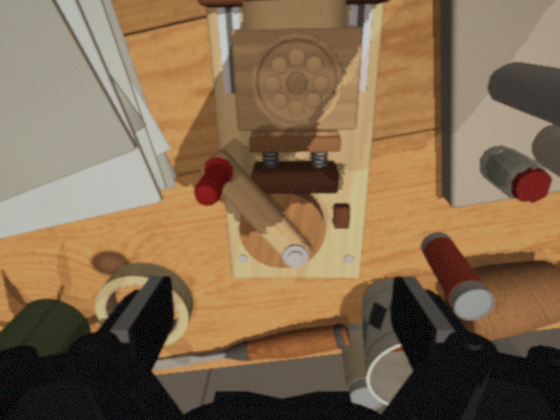

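View pics/side19_c230.png

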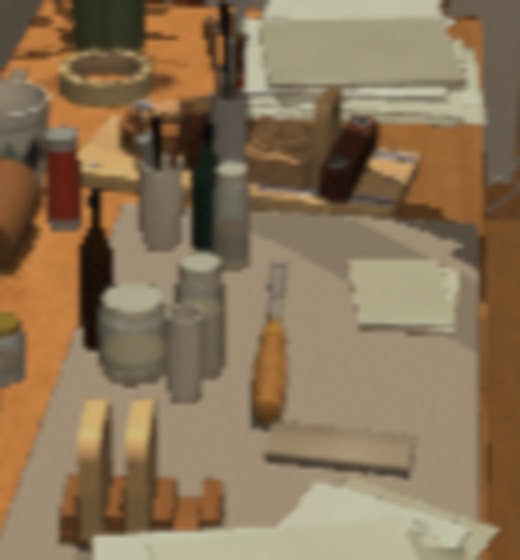

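After clamping, the plate fills 13.5–27.5 mm and the blank's face is at 27.5 mm. The blank therefore moved 13.0 mm, which confirms a second 14 mm plate had no room. Two plates still stand in the rack, the other tools haven't moved, and the robot is clear, so I'm handing in.

```bash
python3 -c "
from rig import arm,status
print(status.read_state()['clock']); print(arm.close_job())"
```

```text
26.05
the job is handed in; nothing more can be done
None
```

I stood one plate upright in the gap, then gripped the lever and swung it clockwise to its stop. I handed the job in at about 26 s, with the arm clear of everything.

**Room and number of plates:** The gap in front of the blank measured about 27 mm and the room about 27.4 mm (two early estimates came out near 28). One plate left about 13 mm, so a second 14 mm plate would not fit. The blank later moved 13.0 mm under the cam, which agrees.

**Clamping:** The plate is upright, with its top at 94–95 mm. It fills the whole 14 mm between the fence face and the blank, with no gap left. The lever grip measures 1.71 rad against the 1.70 stop. From the 26 mm jaw travel and the room, the spring should be pressed in by about 12–13 mm.

**The rest:** The other two plates still stand in the rack, and the tools look unmoved in the last pictures.

**What went less well:**
- The tool tilted by up to about 9° over the row moves, so I corrected the plate's position on the way down.
- I set the plate down about 3 mm from the fence and let the cam slide it home.
- The wrist force reached about 48 N at the lever's stop.

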